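Turn the rock block in the specimen vise, lamps off, and change over the lamp feed

ROBOT

A 6-joint arm with a two-finger parallel gripper is mounted at the origin on the work surface. World frame = base frame: x ahead of the robot, y to its left, z up, the work surface at z = 0. Lengths are in m, angles in rad, forces in N, time in s.
With the tool pointing down it reaches from about 0.35 to 0.975 m from the base axis. Payload 4.9 kg.
Tool frame: the origin (TCP) lies between the finger pads; the fingertips stand 17 mm ahead of it and the grasp point (between the pads) lies 2 mm behind it; z points along the fingers, y is the direction in which the jaws open and shut (so a half turn about z gives the same grasp; the last joint's range is limited). The gripper opens to 85 mm and grips with 20 to 120 N. Pads are 22 mm wide; open, the fingers measure 114 mm over their backs; the gripper's body (76 mm by 85 mm) begins 54 mm behind the grasp point. The pads swing forward as they close: fully open they stand 13 mm farther back than shut.
Start: joints at [-1.4, 0.053, 1.613, -0, 1.476, -0.119], TCP at [0.179, -0.599, 0.248] pointing down, gripper open.
Joint ranges: [-3.01, 3.01], [-1.01, 2.22], [0.06, 2.58], [-1.02, 4.17], [0.09, 2.62], [-3.14, 3.14]. Speed limits (rad/s): [2.57, 2.57, 3.14, 3.14, 3.14, 3.14].

INTERFACE

Orientations are given as a unit quaternion [w, x, y, z].
In Python, from plant import state, grab_frame, camera_model, job_done, find_in, silhouettes, landmark_of gives the robot as it stands.
- The arm moves only by the shell command python3 -m crank 'ROWS'. ROWS is JSON, a list of rows, each an object with "angular": the turn, a rotation vector about the tool's x, y, z each as a share of 5 degrees, from -1 to 1, a list of three; "delta_pos": the shift along the tool's x, y, z each as a share of 3 cm, from -1 to 1, a list of three; "gripper": the opening, from 0 (shut) to 1 (fully open). In form: [{"angular": [ax, ay, az], "delta_pos": [tx, ty, tz], "gripper": gripper}, ...]. A call has 1 to 12 rows; each row shifts and turns the commanded pose from where the row before left it, along the tool's axes as they then stand; what a row does not reach is not made up. A row lasts 1/8 s, in which the tool goes at most 62.5 mm and 10.7 degrees, less where a joint would pass 70% of its speed; a pose out of reach is approached as far as the arm can. A call with a number of a shift or a turn outside -1 to 1 is refused whole. A call with a gripper value outside its range is refused whole. The fingers move at their own pace and stop on an object; the grip force is fixed at half the most. Time passes only in rows, so rows that do not move let the fingers close. It gives the time, the measured TCP pose, the force and the opening at its end, in the units of the state.
- state(): the state, without advancing time (a new reading comes with each control period).
- grab_frame(name): name is "scene" or "top"; returns the picture (400x640x3 uint8, red, green, blue); there is no depth.
- camera_model(name): a dict with "camera_matrix" (3x3 intrinsics, pixels), "rvec" (rotation vector, rad) and "tvec" (3), from world to camera coordinates, as OpenCV has them. Camera axes: x right, y down, z forward; pixel columns grow to the right and rows downward; lengths in m; the calibration is good to about 2 mm. A picture is of the moment at which its call begins. camera_model takes no time and is no camera call.
- job_done(): hands the job in, once; it reports no verdict.
Trained networks look in the newest picture that a camera, given by its name, has taken for a name from the list of things; names that differ only in an ending like _2 or _b are one class to them, and where a whole thing is asked for, a point or a joint stands for the part that bears it (a point fixed in the world has none). Each returns a list of dicts, best first, with "conf" (0 to 1); they miss things now and then, are a little off and sometimes report something else, mostly with a low value. They report only what shows in the picture. A call takes as long as a camera call. They do not tell look-alikes from the thing itself.
- find_in(camera, target): "bbox" ([left, top, right, bottom] in pixels, round what is visible of it).
- silhouettes(camera, target): "mask" (400x640 bool, what is visible of it) and "bbox" ([left, top, right, bottom] in pixels, round what is visible of it).
- landmark_of(camera, target): "pixel" ([column, row] in pixels: a listed point, or the origin of a listed thing).
The state is a dict: "time": time; "joint_pos": joint angles; "joint_vel": joint speeds; "joint_efforts": joint torques, N m; "tool_pos": TCP position; "tool_rot": TCP orientation; "contact_force": force on the tool from outside, world axes, zero at the start; "ft_torque": the same for the moment, N m; "gripper_width": opening from 0.0 (shut) to 1.0 (fully open).
Only numpy, scipy, OpenCV 4.12 (cv2) and the standard library are available. Lean on these libraries where they do the work, as an engineer would, in place of code of your own. Each camera call takes 0.05 s, during which the arm holds its last target.

TASK

The rock block in the specimen vise has to be re-clamped with its blue polished face up. First move the changeover switch from the yellow side to centre off (lever upright) and leave it there for half a second or more; then slide the jaw open, take the block, turn it so that the blue face is on top, put it back flat on the bed, about central and square between the jaws, and slide the jaw closed so that both jaws touch it. Only then move the switch on to the green side, right to its end, let go of everything, and leave the other things on the bench where they are.

Things in the scene. Friction and masses are not known exactly. Their poses are not given: they have to be found in the camera images.
- block_center (a point): Centre of the loose sawn rock block (terracotta brown, about 0.23 kg): 44 mm along its own x, 56 mm along y, 36 mm along z. Only the face on its +x side is blue (polished). At the start z is up, the blue face looks at the sliding jaw, and it is clamped across its 44 mm. Its two ends (56 mm apart) overhang bed and jaws by about 6 mm, free to grip.
- seat (a point): Point of the vise where the fixed jaw's face meets the bed top (36 mm above the table), middle of the width. x: horizontal, from the fixed jaw to the sliding jaw, the opening direction, roughly to the robot's left and away from it; z up. The block rests on the bed, 40 mm wide (y). Both jaws are 44 mm wide (y), 24 mm thick, and rise only 14 mm above the bed.
- vise: The vise, fixed to the table; axes as seat. Origin under the base plate, which is 90 mm wide (y), 12 mm thick, and reaches from x = -80 to x = 155 mm. seat lies at (-22, 0, 36) mm.
- jaw (a joint): Sliding jaw of the vise, m. Gap between the jaws = 0.044 + this value: 0 grips the block across 44 mm, -0.008 grips it across 36 mm, positive is open; range -0.034 to 0.024. It slides stiffly (3 N) and stays where it is left.
- jaw_knob (a point): Centre of the upright red knob (20 mm diameter, 26 mm high, its top 83 mm above the table, on a thin 12 mm stem) by which the sliding jaw is pulled and pushed. It moves with the jaw, 78 mm beyond the jaw's face (seat x = 0.122 + joint value). The slide plate under it is 30 mm wide with its top 45 mm above the table. Axes as seat.
- selector (a joint): Changeover switch lever on the grey box, rad: 0 = upright, centre off; negative leans to the yellow dot (start, -0.6 to -0.5), positive leans to the green dot; stops at -0.6 and 0.6. No spring or detent: it turns stiffly (0.05 N m) and stays where it is left. A firmly pinched grip lags unless the fingers tilt along with the lever; pushing from the side also works.
- selector_grip (a point): Centre of the black flat-sided grip of the switch lever (14 mm along x, which is the hinge line, 18 mm along y, 28 mm along the lever; 10 mm round rod below), 55 mm from the pivot; it turns with the lever.
- selector_pivot (a point): Pivot of the switch lever, on top of the grey box (80 mm along x, 110 mm along y, 50 mm high), 52 mm above the table. The lever swings in the y-z plane of this frame: grip = pivot + 55 mm x (sin value along y, cos value along z). Yellow dot at -y, green dot at +y. x and y horizontal, z up.
- vial_tray: Bystander, leave alone: cardboard tray of white-capped vials, 100 x 120 mm, 54 mm high; origin under its centre.
- tube_rack: Bystander, leave alone: flat green tube rack, 60 x 100 mm, 26 mm high; origin under its centre; it lies close beside the vise on the robot's side.
- bottle: Bystander, leave alone: green drinking bottle, 72 mm diameter, 190 mm tall; origin under its centre.
- mug: Bystander, leave alone: blue mug, 80 mm diameter, 90 mm tall, with a handle; origin under its centre.
- brush: Bystander, leave alone: small brush lying flat, 150 mm long, beside the vise; origin under its middle, x along its length.
- rock_lump: Bystander, leave alone: reddish lump of rock, 50 x 40 mm, 32 mm high, beside the vise; origin under its centre.
- vial: Bystander, leave alone: small clear capped vial, 26 mm diameter, 50 mm tall, standing near the fixed-jaw end of the vise; origin under its centre.
- block: The same rock block, origin under its centre, 18 mm below point block_center along the block's own z; axes as block_center.
Not all that is in view belongs to the job. Leave any white look-alike of the block alone. What is shaped like the part that bears selector but orange is not meant.

How it is judged:
On the way, in this order (a step that is already met when the one before it is completed fails the run):
1. the switch stands at centre off for half a second, the jaw still shut on the block (value of joint selector between -0.2 and 0.2 rad and value of joint jaw below 0.002 m), for 0.5 s.
2. with the switch off, the jaw is slid open (value of joint selector between -0.2 and 0.2 rad and value of joint jaw above 0.004 m), for 0.1 s.
3. with the switch still off, the block is clamped again, blue face up, flat and square on the bed, and the gripper has let go of it (value of joint selector between -0.2 and 0.2 rad and x of block_center in the frame of seat between 0.0155 and 0.0205 m and y of block_center in the frame of seat between -0.014 and 0.014 m and z of block_center in the frame of seat between 0.0195 and 0.0245 m and angle between block_center's own x axis and vertical below 0.08 rad and angle between the y axis of block_center and the y axis of seat, either way round below 0.08 rad and value of joint jaw between -0.0105 and -0.006 m and contact force between block and the fingers below 0.1 N), for 0.2 s.
At the end, for the whole second after the job is handed in: The block is at rest on the bed with the blue face up (within 0.08 rad), square to the jaws (0.08 rad), within 14 mm of the middle of the jaws' width, touching the fixed jaw and with the sliding jaw shut on it (each within 2 to 2.5 mm), and the switch leans to the green dot by more than 0.45 rad (x of block_center in the frame of seat between 0.0155 and 0.0205 m and y of block_center in the frame of seat between -0.014 and 0.014 m and z of block_center in the frame of seat between 0.0195 and 0.0245 m and angle between block_center's own x axis and vertical below 0.08 rad and angle between the y axis of block_center and the y axis of seat, either way round below 0.08 rad and value of joint jaw between -0.0105 and -0.006 m and value of joint selector above 0.45 rad and linear speed of block below 0.01 m/s and angular speed of block below 0.1 rad/s).
It fails at once if the switch is away from centre off while the jaw is open (value of joint jaw above 0.004 m and (value of joint selector below -0.25 rad or value of joint selector above 0.25 rad)).
It fails at once if the switch is moved to the green side before the block is clamped again (value of joint selector above 0.25 rad and not (angle between block_center's own x axis and vertical below 0.15 rad and value of joint jaw below -0.005 m)).
It fails at once if a bystander is moved by more than 20 mm (distance of any of vial_tray, tube_rack, bottle, mug, brush, rock_lump, vial from where it was at the start of the episode above 0.02 m).
It also fails if it takes over 72 s, if anything falls off the work surface, if the arm or the gripper's body presses on something with over 40 N, if the wrist force passes 120 N, or if a joint passes its speed limit or range.

## Working session

There is one attempt and no reset: what is moved stays moved. The work goes in short steps, Python scripts to look and compute and a shell command to move; the robot and the scene stay as the last step left them, time stands still between calls to the robot, and variables do not carry over. Pictures are saved under pics/ and viewed, and the job is handed in when it is done.

```bash
ls; mkdir -p pics
python3 - <<'E'
from plant import *
import cv2
print(state())
for n in ("scene","top"):
    f=grab_frame(n); cv2.imwrite(f"pics/{n}0.png",f[:,:,::-1]); print(camera_model(n))
E
```

```text
pics
{'time': 0.0, 'joint_pos': array([-1.40000812e+00,  5.33590881e-02,  1.61428808e+00, -2.54126331e-05,
        1.47599406e+00, -1.18983340e-01]), 'joint_vel': array([-4.04055010e-05,  2.31164295e-04,  1.30368442e-03,  2.05552803e-03,
       -1.49048107e-03,  3.41210517e-04]), 'joint_efforts': array([-4.89111499e-04, -3.93678260e+01, -3.70176315e+01, -5.50955190e-05,
        7.07215571e-03, -7.84832423e-06]), 'tool_pos': array([ 0.17848713, -0.59836138,  0.24706513]), 'tool_rot': array([-1.02361696e-03,  9.89521710e-01,  1.44380528e-01, -3.91723669e-05]), 'contact_force': array([ 0.33695207, -0.18017148, -0.60108686]), 'ft_torque': array([ 0.01417292, -0.00722339, -0.00881938]), 'gripper_width': 1.0004571834067415}
{'camera_matrix': array([[449.53188857,   0.        , 319.91207544],
       [  0.        , 449.53188857, 205.14929967],
       [  0.        ,   0.        ,   1.        ]]), 'rvec': array([ 2.34916004,  0.55984353, -0.1986639 ]), 'tvec': array([-0.49265521, -0.10475408,  1.42194544])}
{'camera_matrix': array([[477.13444164,   0.        , 321.66480121],
       [  0.        , 477.13444164, 206.1219334 ],
       [  0.        ,   0.        ,   1.        ]]), 'rvec': array([ 2.1110814 , -2.07470379,  0.24517493]), 'tvec': array([0.00526922, 0.55441919, 1.18070565])}
```

View pics/scene0.png

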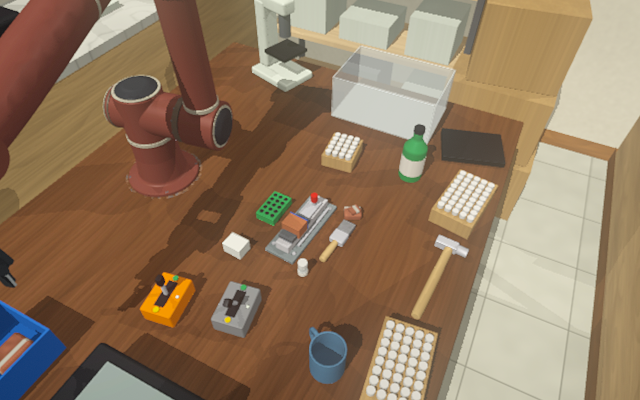

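View pics/top0.png

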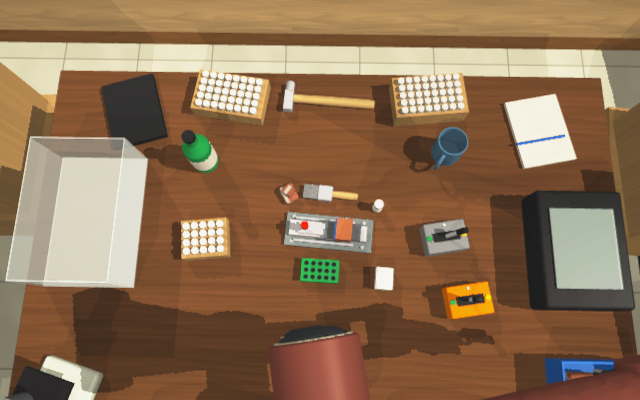

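Candidates: the block is the brown one in the vise, at top (344,229) / scene (294,223). The white block at top (384,278) / scene (236,245) is the look-alike. The switch is the grey box at top (445,237) / scene (237,307). The orange box at top (469,299) / scene (167,298) is not meant. I'll check with crops and landmarks.

```bash
cat > h.py <<'E'
import numpy as np, cv2
from scipy.spatial.transform import Rotation as R
from plant import *
def cam(n):
    c=camera_model(n); Rm=cv2.Rodrigues(c['rvec'])[0]; return c['camera_matrix'],Rm,np.array(c['tvec'])
def proj(n,p):
    K,Rm,t=cam(n); q=K@(Rm@np.asarray(p,float)+t); return q[:2]/q[2]
def onplane(n,px,z):
    K,Rm,t=cam(n); d=Rm.T@np.linalg.inv(K)@np.array([px[0],px[1],1.]); o=-Rm.T@t
    return o+d*(z-o[2])/d[2]
def tri(ps,pt):
    P=[]
    for n in('scene','top'):
        K,Rm,t=cam(n); P.append(K@np.c_[Rm,t])
    X=cv2.triangulatePoints(P[0],P[1],np.array(ps,float).reshape(2,1),np.array(pt,float).reshape(2,1)).ravel()
    return X[:3]/X[3]
def crop(n,f,c,w,h,s,name):
    x,y=int(c[0]),int(c[1]); im=f[max(0,y-h):y+h,max(0,x-w):x+w,::-1]
    cv2.imwrite(f'pics/{name}.png',cv2.resize(im,None,fx=s,fy=s,interpolation=cv2.INTER_CUBIC))
def tool():
    s=state(); q=s['tool_rot']; return s['tool_pos'],R.from_quat([q[1],q[2],q[3],q[0]])
E
python3 - <<'E'
from h import *
f=grab_frame('top'); g=grab_frame('scene')
crop('top',f,(330,235),65,40,6,'c_top'); crop('scene',g,(300,228),55,45,7,'c_scene')
crop('top',f,(450,255),50,45,6,'c_topsw'); crop('scene',g,(225,290),90,50,4,'c_scenesw')
for t in ['block_center','seat','vise','jaw_knob','selector_grip','selector_pivot','tube_rack','vial','rock_lump','brush']:
    a=landmark_of('scene',t)[:3];b=landmark_of('top',t)[:3]
    print(t,[(np.round(x['pixel'],1).tolist(),round(x['conf'],2)) for x in a],[(np.round(x['pixel'],1).tolist(),round(x['conf'],2)) for x in b])
    if a and b: print('   ',tri(a[0]['pixel'],b[0]['pixel']).round(4))
E
```

```text
block_center [([292.9, 225.6], 0.7), ([232.9, 245.4], 0.63)] [([381.3, 275.5], 0.63)]
    [ 0.436  -0.1036  0.0775]
seat [([226.8, 301.1], 0.73), ([287.0, 234.9], 0.61)] [([349.9, 233.5], 0.69), ([462.9, 230.1], 0.36)]
    [ 0.457  -0.1556 -0.1229]
vise [([296.6, 240.7], 0.86)] [([341.1, 234.4], 0.63)]
    [ 0.4959 -0.0389 -0.0172]
jaw_knob [([311.1, 197.2], 0.57), ([224.6, 301.5], 0.18)] [([300.6, 225.2], 0.67)]
    [0.4973 0.0646 0.0676]
selector_grip [([290.4, 233.3], 0.68), ([225.7, 302.5], 0.54), ([236.5, 305.2], 0.54)] [([464.0, 228.4], 0.67), ([444.5, 152.2], 0.67), ([478.1, 297.8], 0.55)]
    [ 0.5233 -0.2618  0.2731]
selector_pivot [([167.0, 293.3], 0.87), ([233.0, 305.7], 0.73)] [([468.6, 297.5], 0.86), ([446.2, 238.8], 0.83)]
    [ 0.3256 -0.3616  0.0509]
tube_rack [([291.0, 232.8], 0.72), ([275.8, 209.9], 0.64)] [([317.7, 274.5], 0.81), ([207.2, 159.9], 0.28)]
    [ 0.4094  0.0359 -0.1205]
vial [([301.5, 271.0], 0.45)] [([445.7, 239.1], 0.67), ([378.4, 209.8], 0.64), ([345.8, 229.2], 0.59)]
    [ 0.532  -0.2547  0.1325]
rock_lump [([349.6, 214.8], 0.62)] [([287.3, 196.6], 0.73), ([447.9, 237.5], 0.68)]
    [ 0.5955  0.1103 -0.0051]
brush [([335.8, 245.4], 0.93), ([294.5, 238.3], 0.55)] [([330.4, 195.2], 0.87)]
    [ 0.6043 -0.0084 -0.0093]
```

View pics/c_top.png

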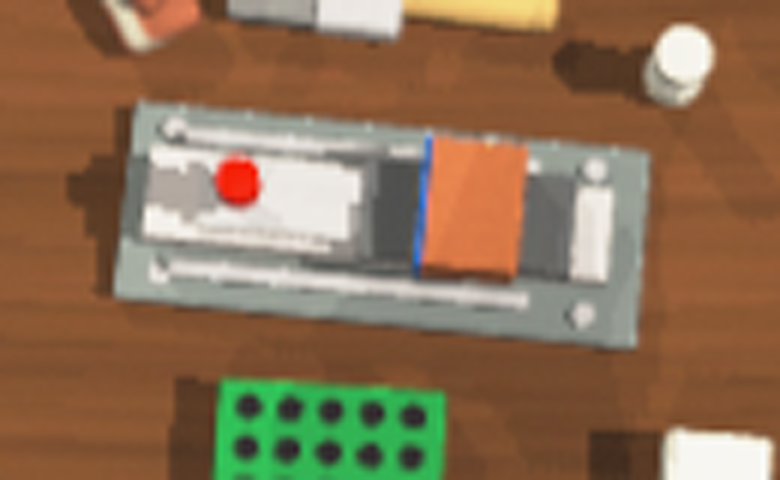

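View pics/c_scene.png

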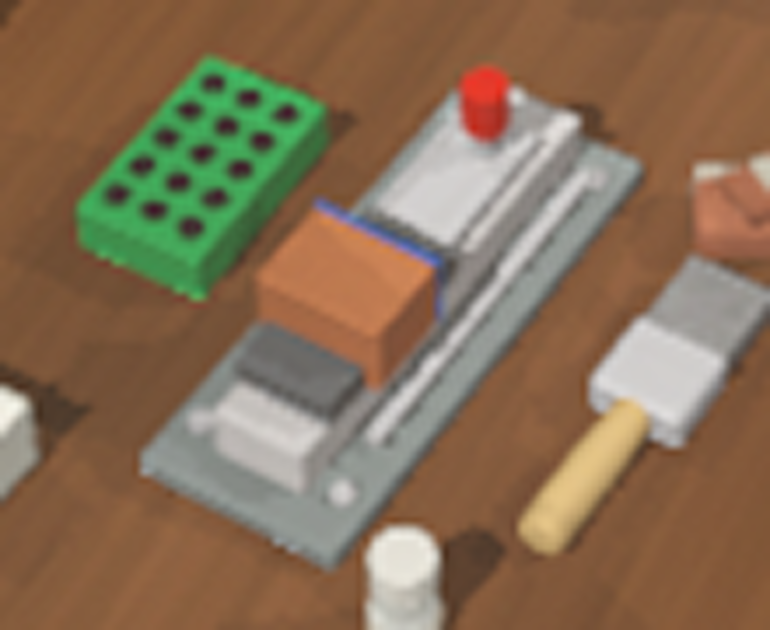

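View pics/c_topsw.png

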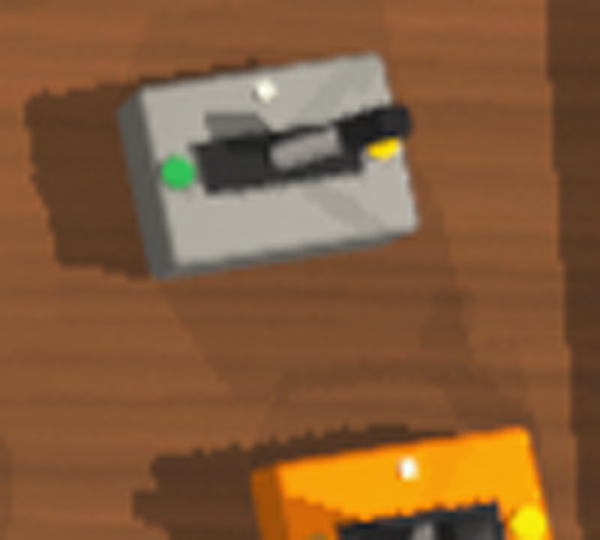

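View pics/c_scenesw.png

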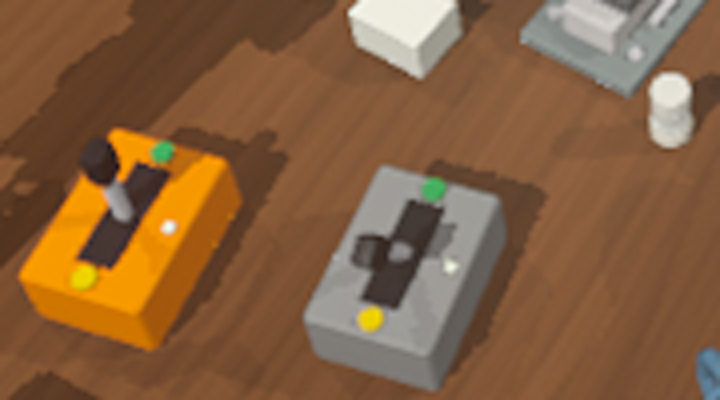

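The crops confirm it: brown block with its blue edge towards the knob, and the grey switch box leaning to yellow. Next I'll fit poses from the corners.

```bash
cat > fit.py <<'E'
from h import *
from scipy.optimize import least_squares
def T(l,o,s): return [((u+.5)/s-.5+o[0],(v+.5)/s-.5+o[1]) for u,v in l]
def fit(obs,x0):
    def W(x,p):
        c,s=np.cos(x[2]),np.sin(x[2]); return np.array([x[0]+c*p[0]-s*p[1],x[1]+s*p[0]+c*p[1],p[2]])
    def r(x): return np.concatenate([proj(n,W(x,p))-px for n,p,px in obs])
    s=least_squares(r,x0,loss='soft_l1'); print('fit',s.x.round(4),'res',r(s.x).round(1)); return s.x
B=.0445
ot=(265,195);os=(245,183)
obs=[('top',(a,b,.012),p) for (a,b),p in zip([(.155,-.045),(-.08,-.045),(-.08,.045),(.155,.045)],T([(138,100),(650,152),(635,348),(115,298)],ot,6))]
obs+=[('scene',(a,b,.012),p) for (a,b),p in zip([(-.08,.045),(-.08,-.045),(.155,-.045)],T([(143,460),(330,560),(642,163)],os,7))]
print('vise');v=fit(obs,[.5,-.03,1.6])
obs=[('top',(a,b,.072),p) for (a,b),p in zip([(.022,-.028),(-.022,-.028),(-.022,.028),(.022,.028)],T([(428,135),(528,148),(518,278),(415,275)],ot,6))]
obs+=[('scene',(a,b,.072),p) for (a,b),p in zip([(-.022,.028),(-.022,-.028),(.022,-.028),(.022,.028)],T([(260,277),(375,338),(442,262),(318,202)],os,7))]
print('block');b=fit(obs,[.5,-.03,1.6])
ot=(400,210);os=(135,240)
obs=[('top',(a,b_,.05),p) for (a,b_),p in zip([(.04,.055),(.04,-.055),(-.04,-.055),(-.04,.055)],T([(140,90),(378,52),(418,222),(178,264)],ot,6))]
obs+=[('scene',(a,b_,.05),p) for (a,b_),p in zip([(-.04,.055),(.04,.055),(.04,-.055),(-.04,-.055)],T([(385,166),(503,204),(435,355),(314,318)],os,4))]
print('switch');w=fit(obs,[.47,-.27,.1])
np.save('poses.npy',np.array([v,b,w]))
c,s=np.cos(v[2]),np.sin(v[2]); seat=v[:2]+np.array([c,s])*-.022
d=b[:2]-seat; print('seat',seat,'block in seat',d@[c,s],d@[-s,c],'dyaw',b[2]-v[2])
k=tri(T([(486,78)],(245,183),7)[0],T([(238,181)],(265,195),6)[0]); print('knob top',k, 'pred',seat+.122*np.array([c,s]))
g=tri(T([(373,250)],os,4)[0],T([(372,127)],ot,6)[0]); print('grip',g)
c,s=np.cos(w[2]),np.sin(w[2]); yv=np.array([-s,c])
for a in(-.6,-.5,0,.6): print(a,w[:2]+yv*.055*np.sin(a),.052+.055*np.cos(a),[proj(n,[*(w[:2]+yv*.055*np.sin(a)),.052+.055*np.cos(a)]).round(1) for n in('scene','top')])
E
python3 fit.py
```

```text
vise
fit [ 0.4935 -0.0424  1.4903] res [-0.2  0.2  0.5 -0.2  0.6  0.  -0.3 -0.2 -0.6 -0.5  0.5 -0.3  0.2  0. ]
block
fit [ 0.4936 -0.042   1.4854] res [-0.   0.4  0.2 -0.1 -0.  -0.4  0.  -1.7 -1.  -0.3  0.2 -0.3 -0.3 -0.3
 -0.  -0.1]
switch
fit [ 0.486  -0.3105  0.1817] res [-0.9 -0.9  0.4 -1.3  0.9  0.1 -0.6  0.  -0.6 -0.9  0.6 -2.3 -0.1  0.4
 -2.5  0.5]
seat [ 0.49169249 -0.06434566] block in seat 0.022472583351054745 -6.635206792944114e-05 dyaw -0.004847612939901547
knob top [0.50067169 0.05880875 0.08567768] pred [0.50150791 0.05725885]
grip [ 0.48850556 -0.33733684  0.09981559]
-0.6 [ 0.49158483 -0.34103713] 0.09739345882003231 [array([228.3, 304.5]), array([462.7, 229.8])]
-0.5 [ 0.49073791 -0.33642736] 0.1002670409039705 [array([228.9, 302.1]), array([461.2, 229.9])]
0 [ 0.4859732  -0.31049301] 0.107 [array([233.3, 290.6]), array([451.7, 231.1])]
0.6 [ 0.48036156 -0.27994889] 0.09739345882003231 [array([239.3, 281.7]), array([438.6, 233.8])]
```

```bash
cat > plan.py <<'E'
# usage: plan.py frame x y z(abs m) [tilt deg about vise y] ; frame v(seat) or s(switch); prints shift and turn from now
from h import *
import sys
P=np.load('poses.npy')
def target(fr,x,y,z,tilt=0):
    if fr=='v':
        v=P[0]; yaw=v[2]; o=v[:2]-.022*np.array([np.cos(yaw),np.sin(yaw)])
    else:
        w=P[2]; yaw=w[2]+np.pi/2; o=w[:2]   # x = selector +y (green), y = selector -x
    Rv=R.from_euler('z',yaw)
    p=np.r_[o,0]+Rv.apply([x,y,0])+[0,0,z]
    Rt=Rv*R.from_euler('y',tilt,degrees=True)*R.from_euler('x',np.pi)
    return p,Rt,Rv,o
fr=sys.argv[1]; a=[float(q) for q in sys.argv[2:]]
p,Rt,Rv,o=target(fr,*a)
c,Rc=tool(); s=state()
q=Rv.inv().apply(c-np.r_[o,0]); print('now in frame',q.round(4),'world',c.round(4),'t',round(s['time'],2),'F',s['contact_force'].round(1),'w',round(s['gripper_width'],3),'j',s['joint_pos'].round(2))
print('target world',p.round(4))
print('shift in NOW axes /30mm',(Rc.inv().apply(p-c)/.03).round(2),' in TARGET axes',(Rt.inv().apply(p-c)/.03).round(2))
print('turn (tool rotvec)/5deg',((Rc.inv()*Rt).as_rotvec(degrees=True)/5).round(2))
E
python3 plan.py s -0.067 0 0.20
```

```text
now in frame [-0.2281  0.3544  0.2483] world [ 0.1786 -0.5989  0.2483] t 1.2 F [ 1.  -0.3  0.1] w 1.006 j [-1.4   0.05  1.61  0.    1.48 -0.12]
target world [ 0.4981 -0.3764  0.2   ]
shift in NOW axes /30mm [12.33 -4.07  1.61]  in TARGET axes [ 5.37 11.81  1.61]
turn (tool rotvec)/5deg [ -0.    -0.   -16.76]
```

```bash
python3 -m crank '[{"angular":[0,0,0],"delta_pos":[1,-0.33,0],"gripper":0},{"angular":[0,0,0],"delta_pos":[1,-0.33,0],"gripper":0},{"angular":[0,0,0],"delta_pos":[1,-0.33,0],"gripper":0},{"angular":[0,0,0],"delta_pos":[1,-0.33,0],"gripper":0},{"angular":[0,0,0],"delta_pos":[1,-0.33,0],"gripper":0},{"angular":[0,0,0],"delta_pos":[1,-0.33,0],"gripper":0},{"angular":[0,0,0],"delta_pos":[1,-0.33,0],"gripper":0},{"angular":[0,0,0],"delta_pos":[1,-0.33,0],"gripper":0},{"angular":[0,0,0],"delta_pos":[1,-0.33,0],"gripper":0},{"angular":[0,0,0],"delta_pos":[1,-0.33,0],"gripper":0},{"angular":[0,0,0],"delta_pos":[1,-0.33,0],"gripper":0},{"angular":[0,0,0],"delta_pos":[1,-0.33,0],"gripper":0}]'
python3 -m crank '[{"angular":[0,0,-1],"delta_pos":[0,0,0],"gripper":0},{"angular":[0,0,-1],"delta_pos":[0,0,0],"gripper":0},{"angular":[0,0,-1],"delta_pos":[0,0,0],"gripper":0},{"angular":[0,0,-1],"delta_pos":[0,0,0],"gripper":0},{"angular":[0,0,-1],"delta_pos":[0,0,0],"gripper":0},{"angular":[0,0,-1],"delta_pos":[0,0,0],"gripper":0},{"angular":[0,0,-1],"delta_pos":[0,0,0],"gripper":0},{"angular":[0,0,-1],"delta_pos":[0,0,0],"gripper":0},{"angular":[0,0,-1],"delta_pos":[0,0,0],"gripper":0},{"angular":[0,0,-1],"delta_pos":[0,0,0],"gripper":0},{"angular":[0,0,-1],"delta_pos":[0,0,0],"gripper":0},{"angular":[0,0,-1],"delta_pos":[0,0,0],"gripper":0}]'
python3 plan.py s -0.067 0 0.20
```

```text
time: 2.7
tool_pos: [0.4905, -0.3816, 0.2484]
tool_rot: [0.0, 0.99, 0.144, 0.0]
contact_force: [-0.7, 0.9, 0.1]
gripper_width: -0.004
time: 4.2
tool_pos: [0.4896, -0.3822, 0.2483]
tool_rot: [0.0, 0.784, 0.621, 0.0]
contact_force: [-0.1, -0.1, -0.7]
gripper_width: 0.001
now in frame [-0.0712  0.0093  0.2483] world [ 0.4896 -0.3822  0.2483] t 4.2 F [-0.1 -0.1 -0.7] w 0.001 j [-0.78  0.04  1.62  0.    1.48 -0.55]
target world [ 0.4981 -0.3764  0.2   ]
shift in NOW axes /30mm [0.25 0.23 1.61]  in TARGET axes [0.14 0.31 1.61]
turn (tool rotvec)/5deg [ 0.    0.   -4.73]
```

```bash
python3 -m crank '[{"angular":[0,0,-0.95],"delta_pos":[0,0,0.3],"gripper":0},{"angular":[0,0,-0.95],"delta_pos":[0,0,0.3],"gripper":0},{"angular":[0,0,-0.95],"delta_pos":[0,0,0.3],"gripper":0},{"angular":[0,0,-0.95],"delta_pos":[0,0,0.3],"gripper":0},{"angular":[0,0,-0.93],"delta_pos":[0,0,0.4],"gripper":0},{"angular":[0,0,0],"delta_pos":[0.14,0.31,0],"gripper":0},{"angular":[0,0,0],"delta_pos":[0,0,1],"gripper":0},{"angular":[0,0,0],"delta_pos":[0,0,1],"gripper":0},{"angular":[0,0,0],"delta_pos":[0,0,1],"gripper":0},{"angular":[0,0,0],"delta_pos":[0,0,0.1],"gripper":0},{"angular":[0,0,0],"delta_pos":[0,0,0],"gripper":0}]'
python3 plan.py s -0.021 0 0.107
python3 - <<'E'
from h import *
f=grab_frame('top'); g=grab_frame('scene')
a=cv2.resize(f[190:280,390:490,::-1],(400,360)); b=cv2.resize(g[240:340,180:280,::-1],(400,400))[:360]
cv2.imwrite('pics/sw1.png',np.hstack([a,b]))
E
```

```text
time: 5.58
tool_pos: [0.4988, -0.3767, 0.1085]
tool_rot: [0.001, 0.641, 0.767, 0.0]
contact_force: [-0.4, -0.3, -0.1]
gripper_width: 0.0
now in frame [-0.0674 -0.0007  0.1085] world [ 0.4988 -0.3767  0.1085] t 5.58 F [-0.4 -0.3 -0.1] w 0.0 j [-0.77  0.17  1.73  0.    1.24 -0.94]
target world [ 0.4898 -0.3311  0.107 ]
shift in NOW axes /30mm [ 1.55 -0.03  0.05]  in TARGET axes [ 1.55 -0.02  0.05]
turn (tool rotvec)/5deg [ 0.01  0.01 -0.04]
```

View pics/sw1.png

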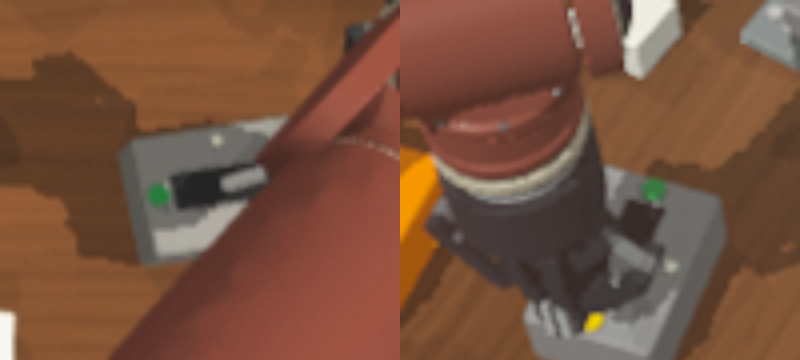

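The arm hides much of the view, but the shut fingers (scene crop, about (585,280)) stand on the yellow side of the lever. Now I push it to centre.

```bash
python3 -m crank '[{"angular":[0,0,0],"delta_pos":[0.3,0,0],"gripper":0},{"angular":[0,0,0],"delta_pos":[0.3,0,0],"gripper":0},{"angular":[0,0,0],"delta_pos":[0.3,0,0],"gripper":0},{"angular":[0,0,0],"delta_pos":[0.3,0,0],"gripper":0},{"angular":[0,0,0],"delta_pos":[0.3,0,0],"gripper":0},{"angular":[0,0,0],"delta_pos":[0,0,0],"gripper":0}]'
python3 plan.py s -0.021 0 0.107
python3 - <<'E'
from h import *
f=grab_frame('top'); g=grab_frame('scene')
a=cv2.resize(f[190:280,390:490,::-1],(400,360)); b=cv2.resize(g[240:340,180:280,::-1],(400,400))[:360]
cv2.imwrite('pics/sw2.png',np.hstack([a,b]))
E
```

```text
time: 6.42
tool_pos: [0.4897, -0.3309, 0.1068]
tool_rot: [-0.001, 0.641, 0.768, 0.0]
contact_force: [0.4, 0.6, -0.3]
gripper_width: -0.0
now in frame [-2.080e-02  1.000e-04  1.068e-01] world [ 0.4897 -0.3309  0.1068] t 6.42 F [ 0.4  0.6 -0.3] w -0.0 j [-0.72  0.1   1.81  0.    1.23 -0.9 ]
target world [ 0.4898 -0.3311  0.107 ]
shift in NOW axes /30mm [-0.01  0.   -0.01]  in TARGET axes [-0.01  0.   -0.01]
turn (tool rotvec)/5deg [-0.01 -0.02 -0.02]
```

View pics/sw2.png

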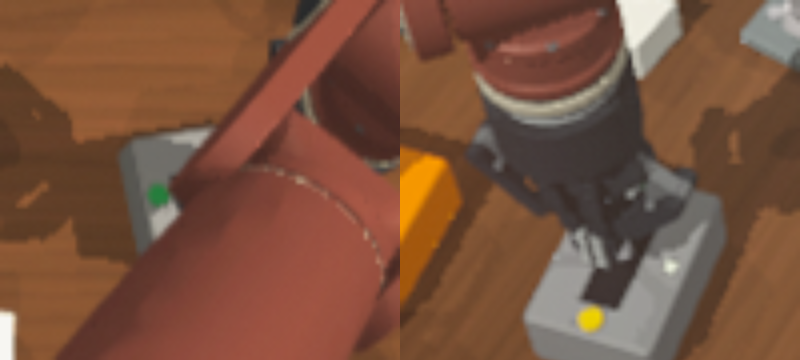

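```bash
python3 -m crank '[{"angular":[0,0,0],"delta_pos":[-0.6,0,0],"gripper":0},{"angular":[0,0,0],"delta_pos":[0,0,-1],"gripper":0},{"angular":[0,0,0],"delta_pos":[0,0,-1],"gripper":0},{"angular":[0,0,0],"delta_pos":[0,0,-1],"gripper":0},{"angular":[0,0,0],"delta_pos":[0,0,-0.5],"gripper":0}]'
python3 plan.py v 0.081 0 0.2
```

```text
time: 7.15
tool_pos: [0.4939, -0.3516, 0.2145]
tool_rot: [0.002, 0.641, 0.767, -0.0]
contact_force: [0.5, -0.8, -0.0]
gripper_width: -0.002
now in frame [-0.2861 -0.0253  0.2145] world [ 0.4939 -0.3516  0.2145] t 7.15 F [ 0.5 -0.8 -0. ] w -0.002 j [-0.74  0.03  1.69 -0.    1.42 -0.92]
target world [0.4982 0.0164 0.2   ]
shift in NOW axes /30mm [12.05  2.31  0.46]  in TARGET axes [12.24 -0.84  0.48]
turn (tool rotvec)/5deg [0.02 0.03 2.96]
```

```bash
python3 -m crank '[{"angular":[0,0,1],"delta_pos":[0,0,0],"gripper":0},{"angular":[0,0,1],"delta_pos":[0,0,0],"gripper":0},{"angular":[0,0,0.96],"delta_pos":[0,0,0],"gripper":0},{"angular":[0,0,0],"delta_pos":[1,-0.1,0],"gripper":0},{"angular":[0,0,0],"delta_pos":[1,-0.1,0],"gripper":0},{"angular":[0,0,0],"delta_pos":[1,-0.1,0],"gripper":0},{"angular":[0,0,0],"delta_pos":[1,-0.1,0],"gripper":0},{"angular":[0,0,0],"delta_pos":[1,-0.1,0],"gripper":0},{"angular":[0,0,0],"delta_pos":[1,-0.1,0],"gripper":0},{"angular":[0,0,0],"delta_pos":[1,-0.1,0],"gripper":0},{"angular":[0,0,0],"delta_pos":[1,-0.1,0],"gripper":0}]'
python3 -m crank '[{"angular":[0,0,0],"delta_pos":[1,0,0],"gripper":0},{"angular":[0,0,0],"delta_pos":[1,0,0],"gripper":0},{"angular":[0,0,0],"delta_pos":[1,0,0],"gripper":0},{"angular":[0,0,0],"delta_pos":[1,0,0],"gripper":0},{"angular":[0,0,0],"delta_pos":[0.24,0,0.48],"gripper":0},{"angular":[0,0,0],"delta_pos":[0,0,0],"gripper":0}]'
python3 plan.py v 0.081 0 0.2
cat > look.py <<'E'
from h import *
import sys
f=grab_frame('top'); g=grab_frame('scene')
x,y,u,v=[int(q) for q in sys.argv[2:6]]; w=50 if len(sys.argv)<7 else int(sys.argv[6])
a=cv2.resize(f[y-w:y+w,x-w:x+w,::-1],(400,400),interpolation=cv2.INTER_CUBIC); b=cv2.resize(g[v-w:v+w,u-w:u+w,::-1],(400,400),interpolation=cv2.INTER_CUBIC)
cv2.imwrite(f'pics/{sys.argv[1]}.png',np.hstack([a,b]))
E
python3 look.py sw3 445 237 235 300
```

```text
time: 8.52
tool_pos: [0.4882, -0.1082, 0.2117]
tool_rot: [-0.0, 0.735, 0.678, -0.0]
contact_force: [0.1, -0.1, -0.8]
gripper_width: 0.0
time: 9.28
tool_pos: [0.4973, 0.018, 0.1954]
tool_rot: [-0.001, 0.734, 0.679, -0.002]
contact_force: [-0.1, 0.4, 0.3]
gripper_width: 0.002
now in frame [0.0825 0.001  0.1954] world [0.4973 0.018  0.1954] t 9.28 F [-0.1  0.4  0.3] w 0.002 j [-0.11 -0.22  1.96 -0.    1.41 -0.03]
target world [0.4982 0.0164 0.2   ]
shift in NOW axes /30mm [-0.05  0.03 -0.15]  in TARGET axes [-0.05  0.03 -0.15]
turn (tool rotvec)/5deg [-0.05  0.    0.02]
```

View pics/sw3.png

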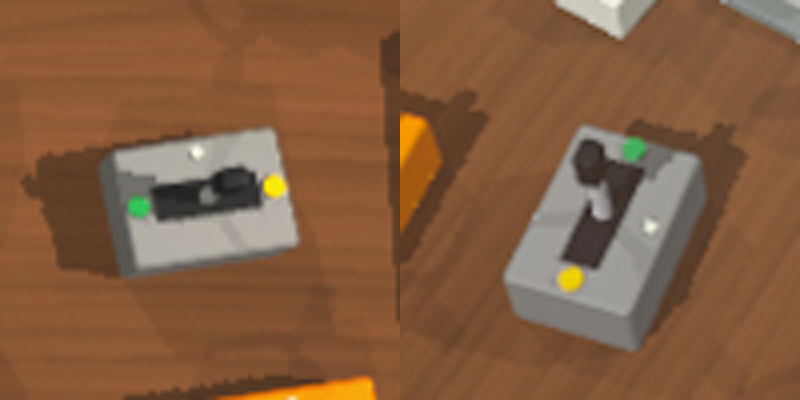

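The lever is upright, the grip at top (453,232) and scene (232,289) against a prediction for 0 rad of (452,231) and (233,291). Next I go down between block and knob and push the knob open.

```bash
python3 -m crank '[{"angular":[0,0,0],"delta_pos":[0,0,1],"gripper":0},{"angular":[0,0,0],"delta_pos":[0,0,1],"gripper":0},{"angular":[0,0,0],"delta_pos":[0,0,1],"gripper":0},{"angular":[0,0,0],"delta_pos":[0,0,0.95],"gripper":0},{"angular":[0,0,0],"delta_pos":[0,0,0],"gripper":0}]'
python3 plan.py v 0.115 0 0.075
```

```text
time: 10.0
tool_pos: [0.4965, 0.0174, 0.0771]
tool_rot: [-0.002, 0.735, 0.678, -0.002]
contact_force: [-1.3, 0.7, -0.3]
gripper_width: 0.004
now in frame [0.0819 0.0018 0.0771] world [0.4965 0.0174 0.0771] t 10.0 F [-1.3  0.7 -0.3] w 0.004 j [-0.11 -0.08  2.04 -0.    1.18 -0.03]
target world [0.5009 0.0503 0.075 ]
shift in NOW axes /30mm [1.1  0.06 0.07]  in TARGET axes [1.1  0.06 0.07]
turn (tool rotvec)/5deg [-0.06 -0.   -0.  ]
```

```bash
python3 -m crank '[{"angular":[0,0,0],"delta_pos":[0.2,0,0],"gripper":0},{"angular":[0,0,0],"delta_pos":[0.2,0.06,0],"gripper":0},{"angular":[0,0,0],"delta_pos":[0.2,0,0],"gripper":0},{"angular":[0,0,0],"delta_pos":[0.2,0,0],"gripper":0},{"angular":[0,0,0],"delta_pos":[0.15,0,0],"gripper":0},{"angular":[0,0,0],"delta_pos":[0.15,0,0],"gripper":0},{"angular":[0,0,0],"delta_pos":[0,0,0],"gripper":0}]'
python3 plan.py v 0.115 0 0.075; python3 look.py j1 330 235 300 228
```

```text
time: 10.88
tool_pos: [0.5028, 0.0514, 0.0793]
tool_rot: [-0.0, 0.735, 0.679, 0.0]
contact_force: [0.4, -0.8, 0.4]
gripper_width: -0.001
now in frame [ 0.1162 -0.0017  0.0793] world [0.5028 0.0514 0.0793] t 10.88 F [ 0.4 -0.8  0.4] w -0.001 j [-0.05 -0.06  2.03  0.    1.18  0.03]
target world [0.5009 0.0503 0.075 ]
shift in NOW axes /30mm [-0.04 -0.06  0.14]  in TARGET axes [-0.04 -0.06  0.14]
turn (tool rotvec)/5deg [-0.   -0.01  0.02]
```

View pics/j1.png

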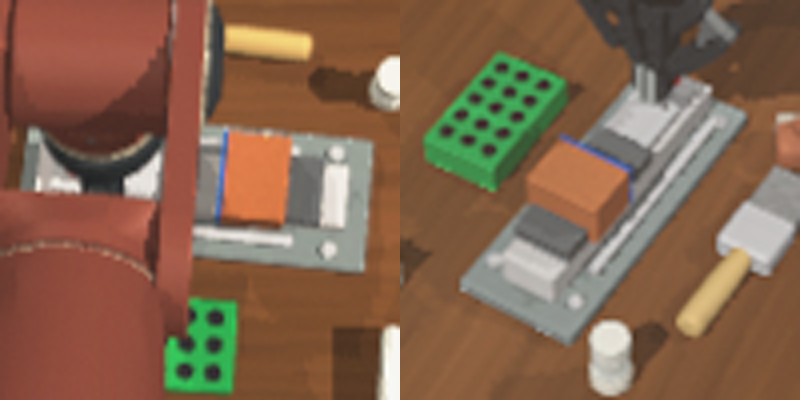

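```bash
python3 -m crank '[{"angular":[0,0,0],"delta_pos":[-0.3,0,0],"gripper":0},{"angular":[0,0,0],"delta_pos":[0,0,-1],"gripper":0},{"angular":[0,0,0],"delta_pos":[0,0,-1],"gripper":0},{"angular":[0,0,0],"delta_pos":[0,0,-1],"gripper":0},{"angular":[0,0,0],"delta_pos":[0,0,-1],"gripper":1},{"angular":[0,0,0],"delta_pos":[0,0,0],"gripper":1}]'
python3 plan.py v 0.085 0 0.13 40
```

```text
time: 11.72
tool_pos: [0.5036, 0.0414, 0.2021]
tool_rot: [0.002, 0.735, 0.678, 0.002]
contact_force: [0.7, 1.0, 0.2]
gripper_width: 0.421
now in frame [ 0.1064 -0.0034  0.2021] world [0.5036 0.0414 0.2021] t 11.72 F [0.7 1.  0.2] w 0.421 j [-0.07 -0.21  1.94  0.    1.41  0.01]
target world [0.4985 0.0204 0.13  ]
shift in NOW axes /30mm [-0.71 -0.13  2.4 ]  in TARGET axes [ 1.   -0.11  2.3 ]
turn (tool rotvec)/5deg [ 0.06 -8.   -0.01]
```

```bash
python3 -m crank '[{"angular":[0,-1,0],"delta_pos":[0,0,0],"gripper":1},{"angular":[0,-1,0],"delta_pos":[0,0,0],"gripper":1},{"angular":[0,-1,0],"delta_pos":[0,0,0],"gripper":1},{"angular":[0,-1,0],"delta_pos":[0,0,0],"gripper":1},{"angular":[0,-1,0],"delta_pos":[0,0,0],"gripper":1},{"angular":[0,-1,0],"delta_pos":[0,0,0],"gripper":1},{"angular":[0,-1,0],"delta_pos":[0,0,0],"gripper":1},{"angular":[0,-1,0],"delta_pos":[0,0,0],"gripper":1},{"angular":[0,0,0],"delta_pos":[0,0,0],"gripper":1}]'
python3 plan.py v 0.085 0 0.13 40;python3 look.py j2 330 235 300 228
```

```text
time: 12.85
tool_pos: [0.5008, 0.0422, 0.1964]
tool_rot: [0.23, 0.689, 0.639, -0.253]
contact_force: [0.5, 0.3, -0.8]
gripper_width: 1.006
now in frame [ 0.1069 -0.0005  0.1964] world [0.5008 0.0422 0.1964] t 12.85 F [ 0.5  0.3 -0.8] w 1.006 j [ 0.25 -0.01  1.87 -0.65  1.56  0.43]
target world [0.4985 0.0204 0.13  ]
shift in NOW axes /30mm [ 0.87 -0.01  2.16]  in TARGET axes [ 0.86 -0.02  2.16]
turn (tool rotvec)/5deg [-0.03  0.01  0.06]
```

View pics/j2.png

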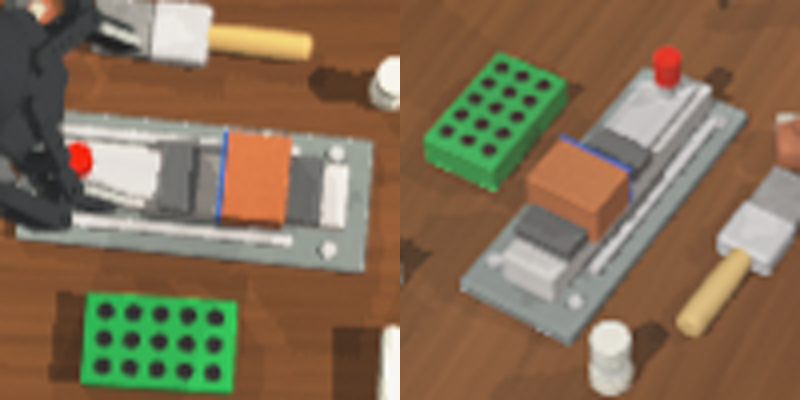

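The jaw is open, with a gap between the blue face and the dark jaw at top crop (195–218,180). The block hasn't moved. Now to pre-grasp and grasp.

```bash
python3 -m crank '[{"angular":[0,0,0],"delta_pos":[0.87,0,0.16],"gripper":1},{"angular":[0,0,0],"delta_pos":[0,0,1],"gripper":1},{"angular":[0,0,0],"delta_pos":[0,0,1],"gripper":1},{"angular":[0,0,0],"delta_pos":[0,0,0],"gripper":1}]'
python3 plan.py v 0.0194 0 0.051 40;python3 look.py j3 330 235 300 228
```

```text
time: 13.45
tool_pos: [0.4987, 0.0189, 0.1313]
tool_rot: [0.23, 0.691, 0.637, -0.253]
contact_force: [0.2, 0.4, 0.6]
gripper_width: 1.007
now in frame [ 0.0836 -0.0003  0.1313] world [0.4987 0.0189 0.1313] t 13.45 F [0.2 0.4 0.6] w 1.007 j [ 0.21  0.05  1.93 -0.67  1.44  0.48]
target world [ 0.4933 -0.045   0.051 ]
shift in NOW axes /30mm [0.08 0.   3.43]  in TARGET axes [ 0.08 -0.01  3.43]
turn (tool rotvec)/5deg [-0.04  0.    0.02]
```

View pics/j3.png

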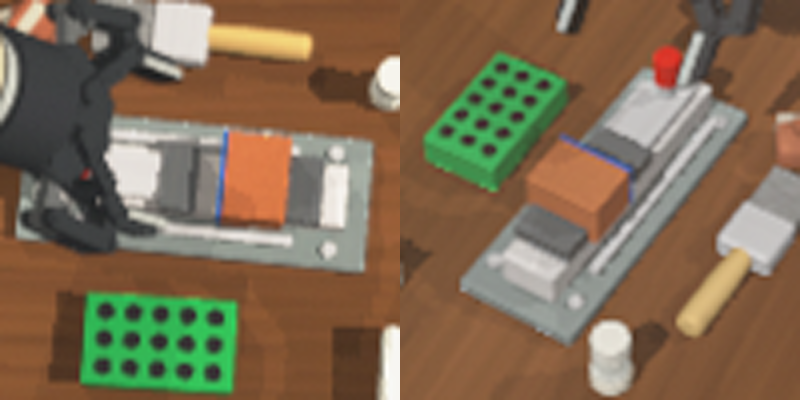

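The fingers straddle the vise symmetrically (top crop, tips at (170,70) and (140,225)). Going down along the tool axis.

```bash
python3 -m crank '[{"angular":[0,0,0],"delta_pos":[0.04,0,0.7],"gripper":1},{"angular":[0,0,0],"delta_pos":[0.04,0,0.7],"gripper":1},{"angular":[0,0,0],"delta_pos":[0,0,0.7],"gripper":1},{"angular":[0,0,0],"delta_pos":[0,0,0.7],"gripper":1},{"angular":[0,0,0],"delta_pos":[0,0,0.63],"gripper":1},{"angular":[0,0,0],"delta_pos":[0,0,0],"gripper":1},{"angular":[0,0,0],"delta_pos":[0,0,0],"gripper":1}]'
python3 plan.py v 0.0194 0 0.051 40;python3 look.py j4 330 235 300 228
```

```text
time: 14.42
tool_pos: [0.4961, -0.0435, 0.0534]
tool_rot: [0.233, 0.69, 0.638, -0.251]
contact_force: [0.8, -0.0, 0.1]
gripper_width: 0.998
now in frame [ 0.0211 -0.0027  0.0534] world [ 0.4961 -0.0435  0.0534] t 14.43 F [ 0.8 -0.   0.1] w 0.998 j [ 0.1   0.13  2.01 -0.73  1.25  0.5 ]
target world [ 0.4933 -0.045   0.051 ]
shift in NOW axes /30mm [ 0.01 -0.09  0.1 ]  in TARGET axes [ 0.01 -0.09  0.1 ]
turn (tool rotvec)/5deg [ 0.02 -0.    0.  ]
```

View pics/j4.png

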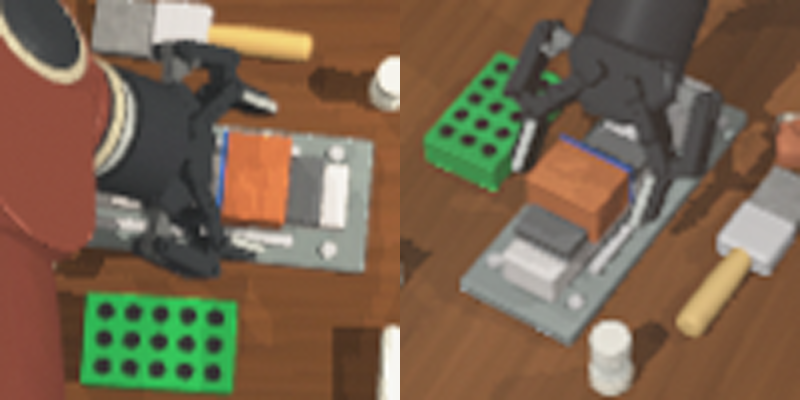

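The fingers are astride the block's ends. Closing.

```bash
python3 -m crank '[{"angular":[0,0,0],"delta_pos":[0,0,0.1],"gripper":0},{"angular":[0,0,0],"delta_pos":[0,0,0],"gripper":0},{"angular":[0,0,0],"delta_pos":[0,0,0],"gripper":0},{"angular":[0,0,0],"delta_pos":[0,0,0],"gripper":0},{"angular":[0,0,0],"delta_pos":[0,0,0],"gripper":0},{"angular":[0,0,0],"delta_pos":[0,0,0],"gripper":0}]'
python3 plan.py v 0.0194 0 0.051 40;python3 look.py j5 330 235 300 228
```

```text
time: 15.28
tool_pos: [0.4953, -0.0455, 0.0505]
tool_rot: [0.232, 0.69, 0.638, -0.251]
contact_force: [-0.6, 3.8, 2.3]
gripper_width: 0.65
now in frame [ 0.019  -0.0021  0.0505] world [ 0.4953 -0.0455  0.0505] t 15.28 F [-0.6  3.8  2.3] w 0.65 j [ 0.09  0.13  2.01 -0.73  1.25  0.5 ]
target world [ 0.4933 -0.045   0.051 ]
shift in NOW axes /30mm [-0.   -0.07 -0.02]  in TARGET axes [-0.   -0.07 -0.02]
turn (tool rotvec)/5deg [ 0.01 -0.    0.01]
```

View pics/j5.png

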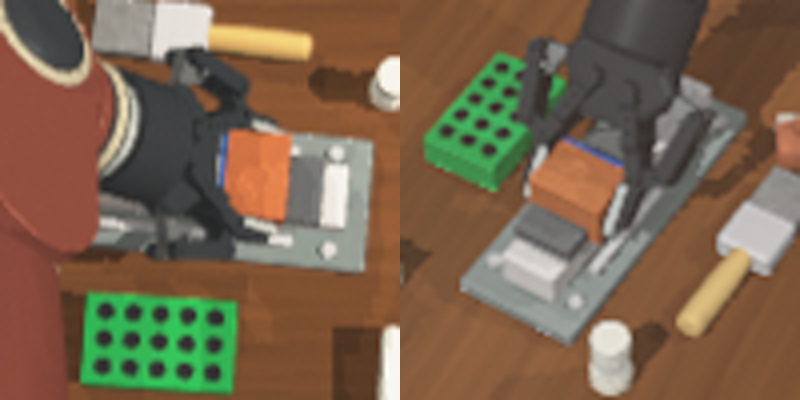

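Width reads 0.65, about 55 mm, so the block is gripped across its ends. Lifting straight up.

```bash
python3 -m crank '[{"angular":[0,0,0],"delta_pos":[-0.32,0,-0.38],"gripper":0},{"angular":[0,0,0],"delta_pos":[-0.64,0,-0.77],"gripper":0},{"angular":[0,0,0],"delta_pos":[-0.64,0,-0.77],"gripper":0},{"angular":[0,0,0],"delta_pos":[-0.64,0,-0.77],"gripper":0},{"angular":[0,0,0],"delta_pos":[-0.64,0,-0.77],"gripper":0},{"angular":[0,0,0],"delta_pos":[0,0,0],"gripper":0}]'
python3 -m crank '[{"angular":[0,0.8,0],"delta_pos":[0,0,0],"gripper":0},{"angular":[0,0.8,0],"delta_pos":[0,0,0],"gripper":0},{"angular":[0,0.8,0],"delta_pos":[0,0,0],"gripper":0},{"angular":[0,0.8,0],"delta_pos":[0,0,0],"gripper":0},{"angular":[0,0.8,0],"delta_pos":[0,0,0],"gripper":0},{"angular":[0,0.8,0],"delta_pos":[0,0,0],"gripper":0},{"angular":[0,0.8,0],"delta_pos":[0,0,0],"gripper":0},{"angular":[0,0.8,0],"delta_pos":[0,0,0],"gripper":0},{"angular":[0,0.8,0],"delta_pos":[0,0,0],"gripper":0},{"angular":[0,0.8,0],"delta_pos":[0,0,0],"gripper":0},{"angular":[0,0.8,0],"delta_pos":[0,0,0],"gripper":0},{"angular":[0,0.8,0],"delta_pos":[0,0,0],"gripper":0}]'
python3 plan.py v 0.0265 0 0.085 -50;python3 look.py j6 330 235 300 228
```

```text
time: 16.12
tool_pos: [0.4965, -0.0454, 0.1884]
tool_rot: [0.234, 0.691, 0.637, -0.249]
contact_force: [-0.2, 0.3, -1.8]
gripper_width: 0.652
time: 17.62
tool_pos: [0.4939, -0.0452, 0.1833]
tool_rot: [-0.049, 0.733, 0.677, 0.051]
contact_force: [0.2, -0.6, -2.1]
gripper_width: 0.647
now in frame [ 0.0192 -0.0007  0.1833] world [ 0.4939 -0.0452  0.1833] t 17.62 F [ 0.2 -0.6 -2.1] w 0.647 j [-0.32 -0.2   1.97  0.14  1.41 -0.26]
target world [ 0.4938 -0.0379  0.085 ]
shift in NOW axes /30mm [-0.22 -0.01  3.28]  in TARGET axes [-2.35 -0.02  2.29]
turn (tool rotvec)/5deg [-0.04  8.38 -0.01]
```

View pics/j6.png

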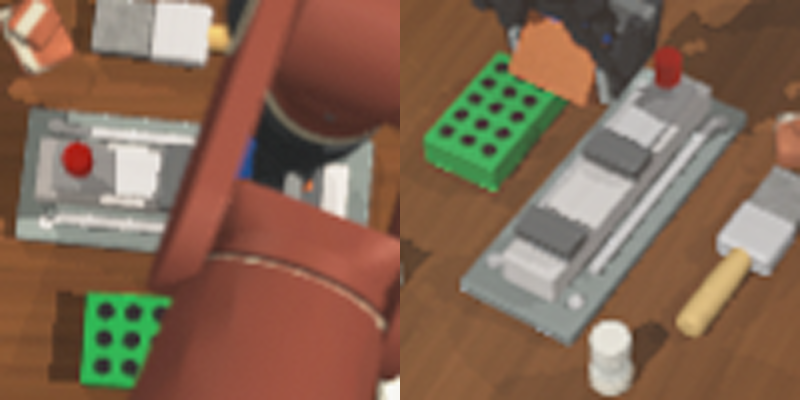

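The block (about 2 N) hangs in the fingers. The bed is empty and the gap between the jaws is clear. Completing the turn.

```bash
python3 -m crank '[{"angular":[0,0.84,0],"delta_pos":[0,0,0],"gripper":0},{"angular":[0,0.84,0],"delta_pos":[0,0,0],"gripper":0},{"angular":[0,0.84,0],"delta_pos":[0,0,0],"gripper":0},{"angular":[0,0.84,0],"delta_pos":[0,0,0],"gripper":0},{"angular":[0,0.84,0],"delta_pos":[0,0,0],"gripper":0},{"angular":[0,0.84,0],"delta_pos":[0,0,0],"gripper":0},{"angular":[0,0.84,0],"delta_pos":[0,0,0],"gripper":0},{"angular":[0,0.84,0],"delta_pos":[0,0,0],"gripper":0},{"angular":[0,0.84,0],"delta_pos":[0,0,0],"gripper":0},{"angular":[0,0.84,0],"delta_pos":[0,0,0],"gripper":0},{"angular":[0,0,0],"delta_pos":[0,0,0],"gripper":0}]'
python3 plan.py v 0.0265 0 0.085 -50;python3 look.py j7 330 235 300 218
```

```text
time: 19.1
tool_pos: [0.4942, -0.0451, 0.1832]
tool_rot: [-0.288, 0.667, 0.614, 0.309]
contact_force: [0.2, 0.5, -1.4]
gripper_width: 0.646
now in frame [ 0.0194 -0.001   0.1832] world [ 0.4942 -0.0451  0.1832] t 19.1 F [ 0.2  0.5 -1.4] w 0.646 j [-0.61  0.    1.94  0.73  1.7  -0.63]
target world [ 0.4938 -0.0379  0.085 ]
shift in NOW axes /30mm [-2.35 -0.02  2.29]  in TARGET axes [-2.36 -0.03  2.29]
turn (tool rotvec)/5deg [-0.04  0.01 -0.04]
```

View pics/j7.png

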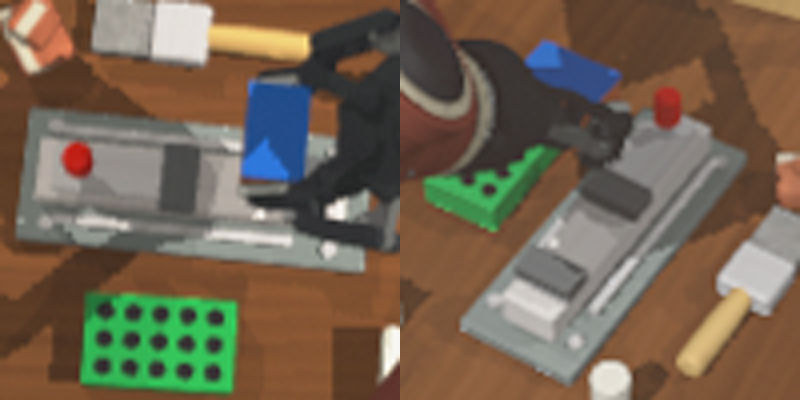

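The blue face is up: top crop (277,130). I'll check the block centre and the jaw gap against the fit.

Run:
```python
from h import *
v=np.load('poses.npy')[0]; yaw=v[2]; o=v[:2]-.022*np.array([np.cos(yaw),np.sin(yaw)]); Rv=R.from_euler('z',yaw)
def V(p): return Rv.inv().apply(p-np.r_[o,0])
f=lambda u,w,cx,cy:((u+.5)/4-.5+cx-50,(w+.5)/4-.5+cy-50)
for p in [(250,80),(310,82),(305,180),(243,178),(277,130)]: print('blk',(V(onplane('top',f(*p,330,235),.208))*1000).round(1))
for p in [(200,148),(193,212)]: print('jaw face',(V(onplane('top',f(*p,330,235),.05))*1000).round(1))
for p in [(605-400,222),(651-400,185),]: print('jaw scene right/back',(V(onplane('scene',f(*p,300,218),.05))*1000).round(1))
for p in [(582-400,183),(616-400,220)]: print('jaw scene face',(V(onplane('scene',f(*p,300,218),.05))*1000).round(1))
```

```text
blk [ 33.6 -29.9 208. ]
blk [ -1.  -32.1 208. ]
blk [ -2.8  25.5 208. ]
blk [ 32.5  27.8 208. ]
blk [ 15.6  -2.  208. ]
jaw face [ 59.5 -20.2  50. ]
jaw face [60.1 22.6 50. ]
jaw scene right/back [40.4 -9.6 50. ]
jaw scene right/back [ 85.2 -18.6  50. ]
jaw scene face [61.6 23.  50. ]
jaw scene face [ 45.8 -15.   50. ]
```

```bash
python3 -m crank '[{"angular":[0,0,0],"delta_pos":[-0.59,-0.03,0.57],"gripper":0},{"angular":[0,0,0],"delta_pos":[-0.59,0,0.57],"gripper":0},{"angular":[0,0,0],"delta_pos":[-0.59,0,0.57],"gripper":0},{"angular":[0,0,0],"delta_pos":[-0.59,0,0.57],"gripper":0},{"angular":[0,0,0],"delta_pos":[0,0,0],"gripper":0},{"angular":[0,0,0],"delta_pos":[0,0,0],"gripper":0}]'
python3 plan.py v 0.0265 0 0.055 -50;python3 look.py j8 330 235 300 218
```

```text
time: 19.95
tool_pos: [0.4949, -0.0381, 0.0871]
tool_rot: [-0.287, 0.666, 0.615, 0.31]
contact_force: [0.1, 0.2, -1.5]
gripper_width: 0.654
now in frame [ 0.0264 -0.001   0.0871] world [ 0.4949 -0.0381  0.0871] t 19.95 F [ 0.1  0.2 -1.5] w 0.654 j [-0.6   0.15  1.98  0.73  1.56 -0.74]
target world [ 0.4938 -0.0379  0.055 ]
shift in NOW axes /30mm [-0.82 -0.03  0.69]  in TARGET axes [-0.82 -0.03  0.69]
turn (tool rotvec)/5deg [-0.01 -0.    0.01]
```

View pics/j8.png

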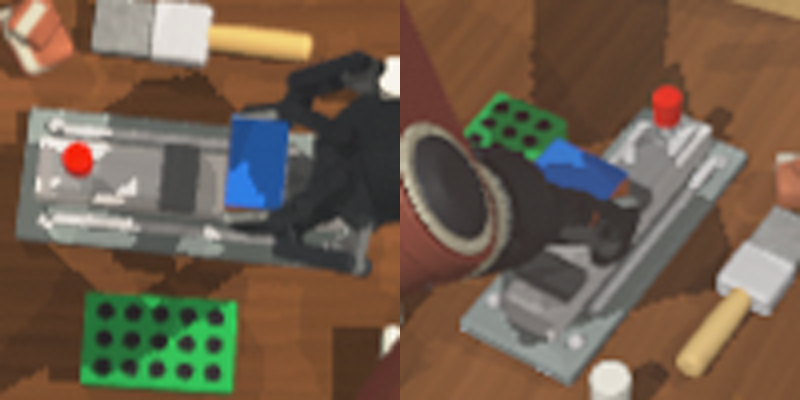

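```bash
python3 -m crank '[{"angular":[0,0,0],"delta_pos":[-0.25,0,0.21],"gripper":0},{"angular":[0,0,0],"delta_pos":[-0.25,0,0.21],"gripper":0},{"angular":[0,0,0],"delta_pos":[-0.14,0,0.12],"gripper":0},{"angular":[0,0,0],"delta_pos":[0,0,0],"gripper":0},{"angular":[0,0,0],"delta_pos":[0,0,0],"gripper":0}]'
python3 plan.py v 0.0265 0 0.055 -50
```

```text
time: 20.68
tool_pos: [0.495, -0.0382, 0.0622]
tool_rot: [-0.287, 0.666, 0.615, 0.311]
contact_force: [0.1, -0.2, -1.4]
gripper_width: 0.65
now in frame [ 0.0263 -0.0011  0.0622] world [ 0.495  -0.0382  0.0622] t 20.68 F [ 0.1 -0.2 -1.4] w 0.65 j [-0.6   0.2   1.98  0.73  1.52 -0.78]
target world [ 0.4938 -0.0379  0.055 ]
shift in NOW axes /30mm [-0.18 -0.04  0.16]  in TARGET axes [-0.18 -0.04  0.16]
turn (tool rotvec)/5deg [-0.01 -0.    0.01]
```

```bash
python3 -m crank '[{"angular":[0,0,0],"delta_pos":[-0.05,0,0.043],"gripper":0},{"angular":[0,0,0],"delta_pos":[-0.05,0,0.043],"gripper":0},{"angular":[0,0,0],"delta_pos":[0,0,0],"gripper":0}]'; python3 -m crank '[{"angular":[0,0,0],"delta_pos":[-0.05,0,0.043],"gripper":0},{"angular":[0,0,0],"delta_pos":[0,0,0],"gripper":0}]'
python3 plan.py v 0.0265 0 0.055 -50
```

```text
time: 21.05
tool_pos: [0.4947, -0.0381, 0.058]
tool_rot: [-0.287, 0.666, 0.615, 0.31]
contact_force: [0.6, 0.2, -0.5]
gripper_width: 0.651
time: 21.3
tool_pos: [0.4947, -0.0381, 0.0559]
tool_rot: [-0.287, 0.666, 0.615, 0.31]
contact_force: [0.3, -0.0, -1.1]
gripper_width: 0.649
now in frame [ 0.0265 -0.0009  0.0559] world [ 0.4947 -0.0381  0.0559] t 21.3 F [ 0.3 -0.  -1.1] w 0.649 j [-0.6   0.21  1.98  0.73  1.51 -0.78]
target world [ 0.4938 -0.0379  0.055 ]
shift in NOW axes /30mm [-0.02 -0.03  0.02]  in TARGET axes [-0.02 -0.03  0.02]
turn (tool rotvec)/5deg [-0.01 -0.    0.01]
```

```bash
python3 -m crank '[{"angular":[0,0,0],"delta_pos":[-0.025,0,0.021],"gripper":0},{"angular":[0,0,0],"delta_pos":[0,0,0],"gripper":0},{"angular":[0,0,0],"delta_pos":[0,0,0],"gripper":0}]'; python3 -m crank '[{"angular":[0,0,0],"delta_pos":[-0.025,0,0.021],"gripper":0},{"angular":[0,0,0],"delta_pos":[0,0,0],"gripper":0}]'
python3 plan.py v 0.0265 0 0.055 -50;python3 look.py j9 330 235 300 218
```

```text
time: 21.68
tool_pos: [0.4949, -0.0381, 0.0552]
tool_rot: [-0.287, 0.666, 0.615, 0.31]
contact_force: [-0.6, -0.6, -1.9]
gripper_width: 0.643
time: 21.92
tool_pos: [0.4948, -0.0381, 0.0541]
tool_rot: [-0.287, 0.666, 0.615, 0.31]
contact_force: [-0.4, 0.6, -1.7]
gripper_width: 0.65
now in frame [ 0.0264 -0.001   0.0541] world [ 0.4948 -0.0381  0.0541] t 21.93 F [-0.4  0.6 -1.7] w 0.65 j [-0.6   0.21  1.98  0.73  1.51 -0.79]
target world [ 0.4938 -0.0379  0.055 ]
shift in NOW axes /30mm [ 0.02 -0.03 -0.02]  in TARGET axes [ 0.02 -0.03 -0.02]
turn (tool rotvec)/5deg [-0.01 -0.    0.01]
```

View pics/j9.png

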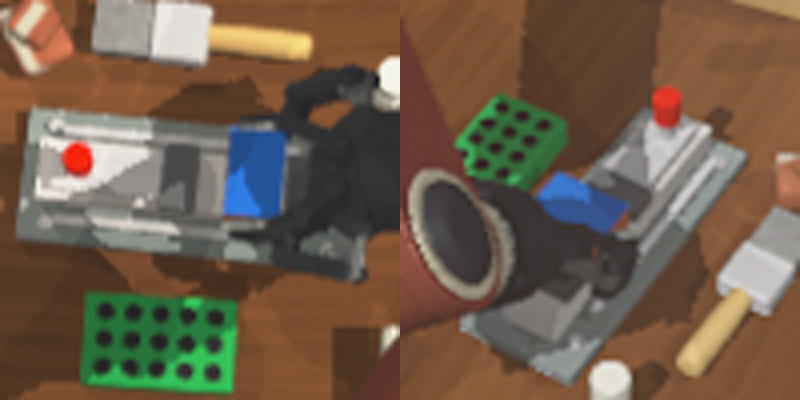

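```bash
for i in 1 2; do python3 -m crank '[{"angular":[0,0,0],"delta_pos":[-0.025,0,0.021],"gripper":0},{"angular":[0,0,0],"delta_pos":[0,0,0],"gripper":0}]' | egrep 'force|pos'; done
```

```text
tool_pos: [0.4948, -0.0381, 0.0541]
contact_force: [-3.1, -1.3, 5.4]
tool_pos: [0.4949, -0.0381, 0.0541]
contact_force: [-5.5, -1.4, 10.4]
```

Contact on the bed at TCP z = 54 mm. I ease the press, open, and back out along the tool axis.

```bash
python3 -m crank '[{"angular":[0,0,0],"delta_pos":[0.04,0,-0.035],"gripper":0},{"angular":[0,0,0],"delta_pos":[0,0,0],"gripper":1},{"angular":[0,0,0],"delta_pos":[0,0,0],"gripper":1},{"angular":[0,0,0],"delta_pos":[0,0,0],"gripper":1},{"angular":[0,0,0],"delta_pos":[0,0,0],"gripper":1},{"angular":[0,0,0],"delta_pos":[0,0,-0.3],"gripper":1},{"angular":[0,0,0],"delta_pos":[0,0,-0.6],"gripper":1},{"angular":[0,0,0],"delta_pos":[0,0,-1],"gripper":1},{"angular":[0,0,0],"delta_pos":[0,0,-1],"gripper":1},{"angular":[0,0,0],"delta_pos":[0,0,-1],"gripper":1},{"angular":[0,0,0],"delta_pos":[0,0,0],"gripper":1}]'
python3 plan.py v 0.165 0 0.2 0;python3 look.py k1 330 235 300 218
```

```text
time: 23.9
tool_pos: [0.4891, -0.1304, 0.1314]
tool_rot: [-0.284, 0.666, 0.615, 0.311]
contact_force: [-0.3, -0.1, -0.1]
gripper_width: 0.999
now in frame [-0.0661 -0.0027  0.1314] world [ 0.4891 -0.1304  0.1314] t 23.9 F [-0.3 -0.1 -0.1] w 0.999 j [-0.74  0.16  1.87  0.66  1.7  -0.78]
target world [0.505  0.1001 0.2   ]
shift in NOW axes /30mm [ 6.72 -0.09  4.41]  in TARGET axes [ 7.7  -0.09 -2.29]
turn (tool rotvec)/5deg [ 0.06 -9.96  0.01]
```

View pics/k1.png

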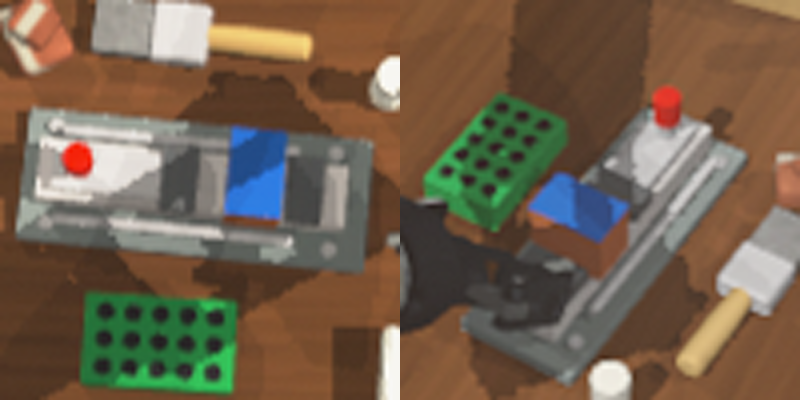

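The block sits square on the bed, blue up (top crop 230–287,128–222), fingers clear. Straightening the tool and going over to the far side of the knob.

```bash
python3 -m crank '[{"angular":[0,-1,0],"delta_pos":[0,0,-0.3],"gripper":0},{"angular":[0,-1,0],"delta_pos":[0,0,-0.3],"gripper":0},{"angular":[0,-1,0],"delta_pos":[0,0,-0.3],"gripper":0},{"angular":[0,-1,0],"delta_pos":[0,0,-0.3],"gripper":0},{"angular":[0,-1,0],"delta_pos":[0,0,-0.3],"gripper":0},{"angular":[0,-1,0],"delta_pos":[0,0,-0.3],"gripper":0},{"angular":[0,-1,0],"delta_pos":[0,0,-0.3],"gripper":0},{"angular":[0,-1,0],"delta_pos":[0,0,-0.3],"gripper":0},{"angular":[0,-1,0],"delta_pos":[0,0,-0.3],"gripper":0},{"angular":[0,-1,0],"delta_pos":[0,0,-0.3],"gripper":0}]'
python3 plan.py v 0.175 0 0.2 0
```

```text
time: 25.25
tool_pos: [0.4839, -0.1666, 0.2053]
tool_rot: [-0.0, 0.734, 0.679, -0.001]
contact_force: [0.7, 0.5, -0.5]
gripper_width: 0.004
now in frame [-0.1026 -0.0004  0.2053] world [ 0.4839 -0.1666  0.2053] t 25.25 F [ 0.7  0.5 -0.5] w 0.004 j [-0.48 -0.19  1.92 -0.    1.42 -0.4 ]
target world [0.5058 0.1101 0.2   ]
shift in NOW axes /30mm [9.25 0.01 0.16]  in TARGET axes [ 9.25 -0.01  0.18]
turn (tool rotvec)/5deg [-0.02  0.02  0.02]
```

```bash
python3 -m crank '[{"angular":[0,0,0],"delta_pos":[1,0,0],"gripper":0},{"angular":[0,0,0],"delta_pos":[1,0,0],"gripper":0},{"angular":[0,0,0],"delta_pos":[1,0,0],"gripper":0},{"angular":[0,0,0],"delta_pos":[1,0,0],"gripper":0},{"angular":[0,0,0],"delta_pos":[1,0,0],"gripper":0},{"angular":[0,0,0],"delta_pos":[1,0,0],"gripper":0},{"angular":[0,0,0],"delta_pos":[1,0,0],"gripper":0},{"angular":[0,0,0],"delta_pos":[1,0,0],"gripper":0},{"angular":[0,0,0],"delta_pos":[1,0,0],"gripper":0},{"angular":[0,0,0],"delta_pos":[0.3,0,0],"gripper":0},{"angular":[0,0,0],"delta_pos":[0,0,0],"gripper":0}]'
python3 plan.py v 0.175 0 0.077 0;python3 look.py k2 320 235 300 218
```

```text
time: 26.62
tool_pos: [0.506, 0.1108, 0.2055]
tool_rot: [-0.0, 0.734, 0.679, -0.001]
contact_force: [0.3, 0.4, 0.6]
gripper_width: -0.001
now in frame [ 1.757e-01 -2.000e-04  2.055e-01] world [0.506  0.1108 0.2055] t 26.62 F [0.3 0.4 0.6] w -0.001 j [ 0.07 -0.18  1.9  -0.    1.42  0.15]
target world [0.5058 0.1101 0.077 ]
shift in NOW axes /30mm [-0.02  0.    4.28]  in TARGET axes [-0.02 -0.01  4.28]
turn (tool rotvec)/5deg [-0.02  0.01  0.03]
```

View pics/k2.png

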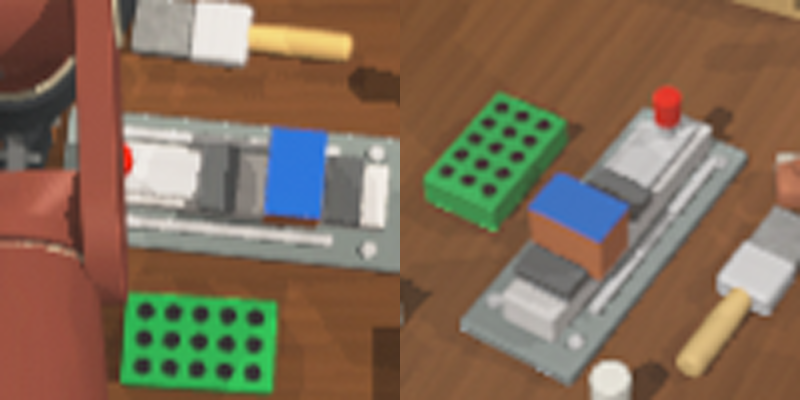

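```bash
python3 -m crank '[{"angular":[0,0,0],"delta_pos":[0,0,1],"gripper":0},{"angular":[0,0,0],"delta_pos":[0,0,1],"gripper":0},{"angular":[0,0,0],"delta_pos":[0,0,1],"gripper":0},{"angular":[0,0,0],"delta_pos":[0,0,1],"gripper":0},{"angular":[0,0,0],"delta_pos":[0,0,0.28],"gripper":0},{"angular":[0,0,0],"delta_pos":[-0.2,0,0],"gripper":0},{"angular":[0,0,0],"delta_pos":[-0.2,0,0],"gripper":0},{"angular":[0,0,0],"delta_pos":[-0.15,0,0],"gripper":0},{"angular":[0,0,0],"delta_pos":[-0.15,0,0],"gripper":0},{"angular":[0,0,0],"delta_pos":[0,0,0],"gripper":0}]'
python3 plan.py v 0.135 0 0.077 0
```

```text
time: 27.98
tool_pos: [0.5056, 0.0894, 0.0787]
tool_rot: [0.0, 0.735, 0.678, 0.001]
contact_force: [1.0, 1.5, 1.0]
gripper_width: 0.0
now in frame [ 0.1543 -0.0015  0.0787] world [0.5056 0.0894 0.0787] t 27.98 F [1.  1.5 1. ] w 0.0 j [ 0.03 -0.04  2.01  0.    1.17  0.11]
target world [0.5026 0.0702 0.077 ]
shift in NOW axes /30mm [-0.64 -0.05  0.06]  in TARGET axes [-0.64 -0.05  0.06]
turn (tool rotvec)/5deg [ 0.02 -0.    0.01]
```

```bash
python3 -m crank '[{"angular":[0,0,0],"delta_pos":[-0.1,0,0],"gripper":0},{"angular":[0,0,0],"delta_pos":[-0.1,0,0],"gripper":0},{"angular":[0,0,0],"delta_pos":[-0.1,0,0],"gripper":0},{"angular":[0,0,0],"delta_pos":[-0.1,0,0],"gripper":0}]'; for i in 1 2 3; do python3 -m crank '[{"angular":[0,0,0],"delta_pos":[-0.07,0,0],"gripper":0},{"angular":[0,0,0],"delta_pos":[0,0,0],"gripper":0}]' | egrep 'force|pos'; done
python3 plan.py v 0.135 0 0.077 0;python3 look.py k3 320 235 300 218
```

```text
time: 28.48
tool_pos: [0.5041, 0.0775, 0.078]
tool_rot: [0.0, 0.735, 0.679, 0.0]
contact_force: [1.2, 2.6, 2.3]
gripper_width: 0.002
tool_pos: [0.5037, 0.0751, 0.0778]
contact_force: [0.7, 1.3, 0.9]
tool_pos: [0.5036, 0.0734, 0.0778]
contact_force: [0.6, 3.5, 1.0]
tool_pos: [0.5034, 0.0712, 0.0778]
contact_force: [1.3, 2.8, -0.2]
now in frame [ 0.1361 -0.0007  0.0778] world [0.5034 0.0712 0.0778] t 29.23 F [ 1.3  2.8 -0.2] w 0.002 j [-0.01 -0.05  2.02 -0.    1.18  0.07]
target world [0.5026 0.0702 0.077 ]
shift in NOW axes /30mm [-0.04 -0.02  0.03]  in TARGET axes [-0.04 -0.02  0.03]
turn (tool rotvec)/5deg [-0.    0.    0.01]
```

View pics/k3.png

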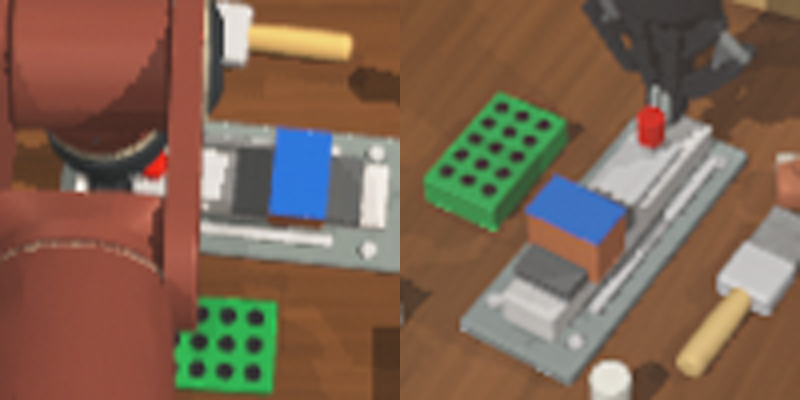

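Still sliding at 3 N. I continue in small steps until the force rises.

```bash
for i in 1 2 3; do python3 -m crank '[{"angular":[0,0,0],"delta_pos":[-0.05,0,0],"gripper":0},{"angular":[0,0,0],"delta_pos":[0,0,0],"gripper":0}]' | egrep 'force|pos'; done
```

```text
tool_pos: [0.5033, 0.0708, 0.0778]
contact_force: [1.2, 6.7, -1.1]
tool_pos: [0.5033, 0.0708, 0.0779]
contact_force: [2.7, 13.7, -1.6]
tool_pos: [0.5033, 0.0707, 0.0779]
contact_force: [1.8, 17.5, -0.3]
```

Stalled at 17 N, so it is clamped. Backing off, lifting and checking.

```bash
python3 -m crank '[{"angular":[0,0,0],"delta_pos":[0.3,0,0],"gripper":0},{"angular":[0,0,0],"delta_pos":[0.5,0,0],"gripper":0},{"angular":[0,0,0],"delta_pos":[0,0,-1],"gripper":0},{"angular":[0,0,0],"delta_pos":[0,0,-1],"gripper":0},{"angular":[0,0,0],"delta_pos":[0,0,-1],"gripper":0},{"angular":[0,0,0],"delta_pos":[0,0,-1],"gripper":0},{"angular":[0,0,0],"delta_pos":[0,0,-0.5],"gripper":0},{"angular":[0,0,0],"delta_pos":[0,0,0],"gripper":0}]'
python3 plan.py s -0.065 0 0.2 0;python3 look.py k4 340 232 300 218 40
```

```text
time: 31.08
tool_pos: [0.5056, 0.0908, 0.2138]
tool_rot: [0.001, 0.735, 0.679, 0.001]
contact_force: [-0.3, 0.4, 0.1]
gripper_width: 0.001
now in frame [ 0.3911 -0.0918  0.2138] world [0.5056 0.0908 0.2138] t 31.07 F [-0.3  0.4  0.1] w 0.001 j [ 0.03 -0.2   1.91 -0.    1.43  0.11]
target world [ 0.4977 -0.3744  0.2   ]
shift in NOW axes /30mm [-15.48   0.96   0.47]  in TARGET axes [-15.2   -3.06   0.46]
turn (tool rotvec)/5deg [ 0.02  0.01 -2.99]
```

View pics/k4.png

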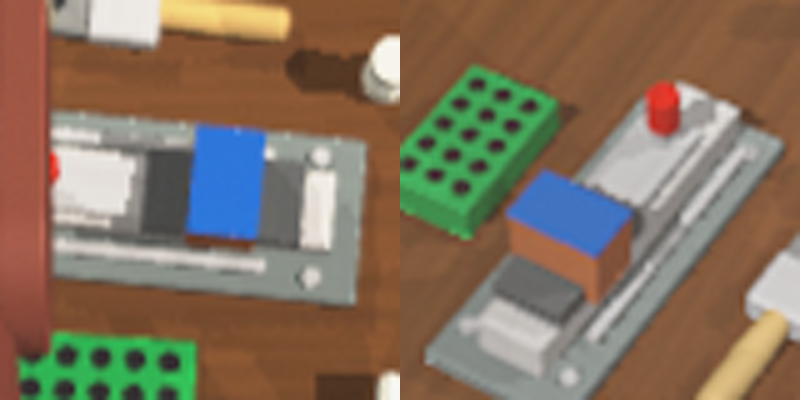

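Both jaws look shut on the block. Let me check numerically.

Run:
```python
from h import *
from fit import fit,T
v=np.load('poses.npy')[0]
yaw=v[2]; o=v[:2]-.022*np.array([np.cos(yaw),np.sin(yaw)])
obs=[('top',(a,b,.08),p) for (a,b),p in zip([(.018,-.028),(-.018,-.028),(-.018,.028),(.018,.028)],T([(197,126),(267,130),(263,241),(189,236)],(300,192),5))]
obs+=[('scene',(a,b,.08),p) for (a,b),p in zip([(.018,.028),(.018,-.028),(-.018,-.028),(-.018,.028)],T([(147,170),(236,212),(200,257),(108,213)],(260,178),5))]
x=fit(obs,[.49,-.04,1.49]); d=x[:2]-o; c,s=np.cos(yaw),np.sin(yaw)
print('block in seat',d@[c,s],d@[-s,c],'dyaw',x[2]-yaw)
```

```text
vise
fit [ 0.4935 -0.0424  1.4903] res [-0.2  0.2  0.5 -0.2  0.6  0.  -0.3 -0.2 -0.6 -0.5  0.5 -0.3  0.2  0. ]
block
fit [ 0.4936 -0.042   1.4854] res [-0.   0.4  0.2 -0.1 -0.  -0.4  0.  -1.7 -1.  -0.3  0.2 -0.3 -0.3 -0.3
 -0.  -0.1]
switch
fit [ 0.486  -0.3105  0.1817] res [-0.9 -0.9  0.4 -1.3  0.9  0.1 -0.6  0.  -0.6 -0.9  0.6 -2.3 -0.1  0.4
 -2.5  0.5]
seat [ 0.49169249 -0.06434566] block in seat 0.022472583351054745 -6.635206792944114e-05 dyaw -0.004847612939901547
knob top [0.50067169 0.05880875 0.08567768] pred [0.50150791 0.05725885]
grip [ 0.48850556 -0.33733684  0.09981559]
-0.6 [ 0.49158483 -0.34103713] 0.09739345882003231 [array([228.3, 304.5]), array([462.7, 229.8])]
-0.5 [ 0.49073791 -0.33642736] 0.1002670409039705 [array([228.9, 302.1]), array([461.2, 229.9])]
0 [ 0.4859732  -0.31049301] 0.107 [array([233.3, 290.6]), array([451.7, 231.1])]
0.6 [ 0.48036156 -0.27994889] 0.09739345882003231 [array([239.3, 281.7]), array([438.6, 233.8])]
fit [ 0.495  -0.0463  1.5118] res [-0.1 -0.2 -0.1  0.  -0.7 -0.7  0.  -0.8 -0.6  0.1 -0.6 -0.2 -0.5 -0.1
 -0.1  0.3]
block in seat 0.018226364100503118 -0.0018243358061657514 dyaw 0.021506555994736276
```

Block in the seat frame: x = 18.2 mm, y = -1.8 mm, yaw off by 0.02. All within limits. Back to the yellow side of the switch.

```bash
python3 -m crank '[{"angular":[0,0,0],"delta_pos":[-1,0.06,0],"gripper":0},{"angular":[0,0,0],"delta_pos":[-1,0.06,0],"gripper":0},{"angular":[0,0,0],"delta_pos":[-1,0.06,0],"gripper":0},{"angular":[0,0,0],"delta_pos":[-1,0.06,0],"gripper":0},{"angular":[0,0,0],"delta_pos":[-1,0.06,0],"gripper":0},{"angular":[0,0,0],"delta_pos":[-1,0.06,0],"gripper":0},{"angular":[0,0,0],"delta_pos":[-1,0.06,0],"gripper":0},{"angular":[0,0,0],"delta_pos":[-1,0.06,0],"gripper":0},{"angular":[0,0,0],"delta_pos":[-1,0.06,0],"gripper":0},{"angular":[0,0,0],"delta_pos":[-1,0.06,0],"gripper":0},{"angular":[0,0,0],"delta_pos":[-1,0.06,0],"gripper":0},{"angular":[0,0,0],"delta_pos":[-1,0.06,0],"gripper":0}]'
python3 -m crank '[{"angular":[0,0,0],"delta_pos":[-1,0.06,0],"gripper":0},{"angular":[0,0,0],"delta_pos":[-1,0.06,0],"gripper":0},{"angular":[0,0,0],"delta_pos":[-1,0.06,0],"gripper":0},{"angular":[0,0,0],"delta_pos":[-0.48,0.06,0],"gripper":0},{"angular":[0,0,-1],"delta_pos":[0,0,0],"gripper":0},{"angular":[0,0,-1],"delta_pos":[0,0,0],"gripper":0},{"angular":[0,0,-1],"delta_pos":[0,0,0],"gripper":0},{"angular":[0,0,0],"delta_pos":[0,0,0],"gripper":0}]'
python3 plan.py s -0.06 0 0.112 0
```

```text
time: 32.67
tool_pos: [0.4972, -0.2703, 0.2106]
tool_rot: [-0.002, 0.735, 0.678, -0.0]
contact_force: [1.3, 0.8, -0.4]
gripper_width: -0.0
time: 33.67
tool_pos: [0.4968, -0.3737, 0.2118]
tool_rot: [-0.001, 0.64, 0.768, 0.0]
contact_force: [-0.5, -0.1, 0.2]
gripper_width: -0.002
now in frame [-0.0642  0.0008  0.2118] world [ 0.4968 -0.3737  0.2118] t 33.67 F [-0.5 -0.1  0.2] w -0.002 j [-0.76  0.07  1.66  0.    1.42 -0.95]
target world [ 0.4968 -0.3695  0.112 ]
shift in NOW axes /30mm [0.13 0.03 3.33]  in TARGET axes [0.14 0.03 3.33]
turn (tool rotvec)/5deg [-0.01 -0.02  0.  ]
```

```bash
python3 -m crank '[{"angular":[0,0,0],"delta_pos":[0,0,1],"gripper":0},{"angular":[0,0,0],"delta_pos":[0,0,1],"gripper":0},{"angular":[0,0,0],"delta_pos":[0,0,1],"gripper":0},{"angular":[0,0,0],"delta_pos":[0,0,0.33],"gripper":0},{"angular":[0,0,0],"delta_pos":[0.3,0,0],"gripper":0},{"angular":[0,0,0],"delta_pos":[0.3,0,0],"gripper":0},{"angular":[0,0,0],"delta_pos":[0.3,0,0],"gripper":0},{"angular":[0,0,0],"delta_pos":[0.3,0,0],"gripper":0},{"angular":[0,0,0],"delta_pos":[0.3,0,0],"gripper":0},{"angular":[0,0,0],"delta_pos":[0.3,0,0],"gripper":0},{"angular":[0,0,0],"delta_pos":[0,0,0],"gripper":0}]'
for i in 1 2 3; do python3 -m crank '[{"angular":[0,0,0],"delta_pos":[0.15,0,0],"gripper":0},{"angular":[0,0,0],"delta_pos":[0,0,0],"gripper":0}]' | egrep 'force|pos'; done
python3 plan.py s 0.005 0 0.112 0;python3 look.py s5 445 237 235 300
```

```text
time: 35.05
tool_pos: [0.4871, -0.3207, 0.1131]
tool_rot: [-0.0, 0.64, 0.769, 0.0]
contact_force: [-0.5, -0.1, -0.5]
gripper_width: -0.0
tool_pos: [0.4863, -0.3167, 0.1129]
contact_force: [-0.2, 0.3, -0.6]
tool_pos: [0.4854, -0.3122, 0.1129]
contact_force: [0.1, -0.6, -0.2]
tool_pos: [0.4846, -0.3077, 0.113]
contact_force: [-0.6, -0.2, 0.5]
now in frame [0.003  0.0008 0.113 ] world [ 0.4846 -0.3077  0.113 ] t 35.8 F [-0.6 -0.2  0.5] w 0.001 j [-0.7   0.06  1.85  0.    1.24 -0.88]
target world [ 0.4851 -0.3056  0.112 ]
shift in NOW axes /30mm [0.07 0.03 0.03]  in TARGET axes [0.07 0.03 0.03]
turn (tool rotvec)/5deg [-0.   -0.01  0.01]
```

View pics/s5.png

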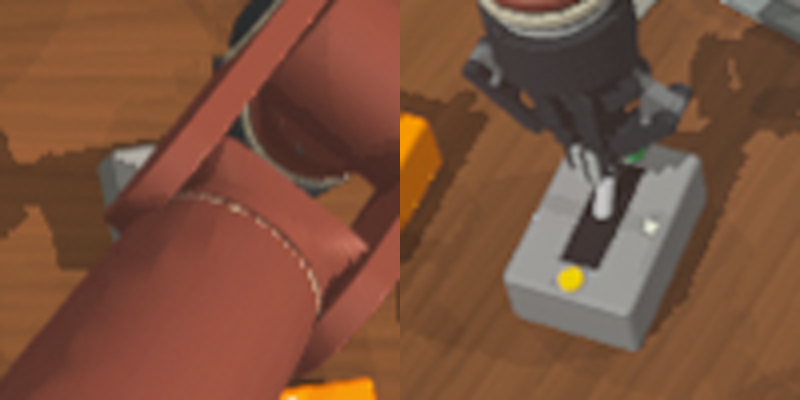

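```bash
for i in 1 2 3 4; do python3 -m crank '[{"angular":[0,0,0],"delta_pos":[0.08,0,0],"gripper":0},{"angular":[0,0,0],"delta_pos":[0,0,0],"gripper":0}]' | egrep 'force|pos'; done
```

```text
tool_pos: [0.4843, -0.3056, 0.113]
contact_force: [0.8, -0.0, 0.2]
tool_pos: [0.4839, -0.3032, 0.113]
contact_force: [0.1, -0.1, -0.6]
tool_pos: [0.4834, -0.3008, 0.113]
contact_force: [0.0, -0.8, 0.3]
tool_pos: [0.4833, -0.2996, 0.1136]
contact_force: [0.4, -4.4, 0.6]
```

```bash
python3 -m crank '[{"angular":[0,0,0],"delta_pos":[0.06,0,0],"gripper":0},{"angular":[0,0,0],"delta_pos":[0,0,0],"gripper":0}]'; python3 -m crank '[{"angular":[0,0,0],"delta_pos":[-0.3,0,0],"gripper":0},{"angular":[0,0,0],"delta_pos":[-0.7,0,0],"gripper":0},{"angular":[0,0,0],"delta_pos":[-0.5,0,-0.5],"gripper":0},{"angular":[0,0,0],"delta_pos":[0,0,-1],"gripper":0},{"angular":[0,0,0],"delta_pos":[0,0,-1],"gripper":0},{"angular":[0,0,0],"delta_pos":[-1,0,-1],"gripper":0},{"angular":[0,0,0],"delta_pos":[-1,0,0],"gripper":0},{"angular":[0,0,0],"delta_pos":[-1,0,0],"gripper":0},{"angular":[0,0,0],"delta_pos":[-1,0,0],"gripper":0},{"angular":[0,0,0],"delta_pos":[-1,0,0],"gripper":0},{"angular":[0,0,0],"delta_pos":[-1,0,0],"gripper":0}]'
python3 look.py s6 445 237 235 300;python3 look.py k6 340 232 300 228
```

```text
time: 37.15
tool_pos: [0.4833, -0.299, 0.1141]
tool_rot: [0.002, 0.64, 0.769, -0.001]
contact_force: [0.4, -8.0, -0.5]
gripper_width: 0.0
time: 38.52
tool_pos: [0.5236, -0.52, 0.219]
tool_rot: [0.0, 0.64, 0.768, 0.0]
contact_force: [0.3, -0.8, 0.7]
gripper_width: -0.004
```

View pics/s6.png

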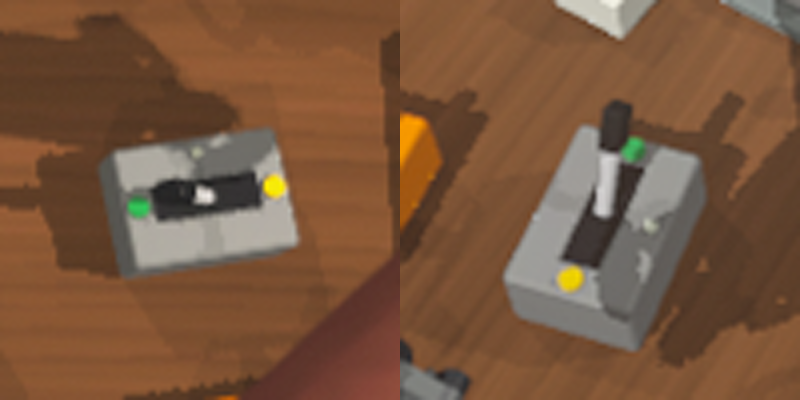

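View pics/k6.png

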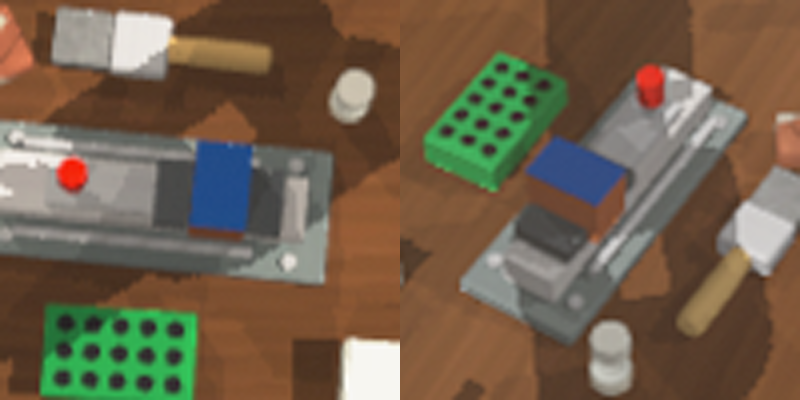

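The grip at top (439,234) and scene (239,281) matches the prediction for +0.6 rad. The block is clamped with the blue face up and the bystanders are where they were. Handing in.

```bash
python3 -c "
from plant import *
print(job_done())"
```

```text
the job is handed in; nothing more can be done
None
```

The block is re-clamped with its blue face up, the switch is at the green end, and the job is handed in at about 39 s of the 72 s. No verdict was reported.

**What I did:** I pushed the lever to upright with the shut fingers and pushed the jaw open by its knob, to about +16 mm. I gripped the block by its ends with the tool tilted +40°, turned it 90°, and set it on the bed. The jaw was then pushed shut until it stalled at about 17 N. Only after that did I push the lever on to the green stop, where the force rose to 8 N, and moved the arm clear.

**What the last checks showed:**
- **Block:** it sits at x = 18.2 mm and y = -1.8 mm in the seat frame, 0.02 rad off square. The limits are 15.5–20.5 mm, ±14 mm and 0.08 rad.
- **Jaw:** I didn't measure its final value separately. The tool position at the stall agrees with -8 mm.
- **Switch:** the grip lies within about 1 pixel of the position predicted for +0.6 rad in both cameras.
- **Bystanders:** those near the vise look unmoved. I checked them only by eye and did not re-measure them.

No check failed or disagreed. Tool position readings scattered by 2–3 mm at times, so I judged the bed and clamp contacts by force instead.

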